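# Rack to rest to vice: clamp the tall cover plate

## Robot

A 7-joint arm with a two-finger parallel gripper is mounted at the origin on the work surface. World frame = base frame: x ahead of the robot, y to its left, z up, the work surface at z = 0. Lengths are in m, angles in rad, forces in N, time in s.
With the tool pointing down it reaches from about 0.4 to 0.85 m from the base axis. Payload 10.4 kg.
Tool frame: the origin (TCP) lies between the finger pads; the fingertips stand 8 mm ahead of it and the grasp point (between the pads) lies 11 mm behind it; z points along the fingers, x is the direction in which the jaws open and shut, and the axes are right-handed (so a half turn about z gives the same grasp; the last joint's range is limited). The gripper opens to 87 mm and grips with 3 to 60 N. Pads are 19 mm wide; open, the fingers measure 117 mm over their backs; the gripper's body (75 mm by 190 mm) begins 51 mm behind the grasp point.
Start: joints at [1.231, 0.332, -0.065, 1.46, 0.022, 1.35, -0.088], TCP at [0.195, -0.594, 0.231] pointing down, gripper open.
Joint ranges: [-2.6, 2.6], [-0.5, 2.12], [-1.47, 1.34], [0.16, 2.42], [-1.27, 4.41], [0.06, 2.06], [-2.6, 2.6]. Speed limits (rad/s): [2.22, 2.22, 2.79, 2.79, 3.14, 3.14, 3.14].

## Interface

Orientations are given as a unit quaternion [x, y, z, w].
In Python, from bench import r, viewer gives the robot as it stands.
- The arm moves only by the tool apply_moves, never from a script. Its argument "increments" is a list of rows, each an object with "grip": the closure in counts, from 0 (fully open) to 255 (shut); "xyz": the shift along the tool's x, y, z in mm, a list of three; "rotation": the turn, a rotation vector about the tool's x, y, z in degrees, a list of three. A call has 1 to 5 rows; each row is the pose to reach, as a shift and turn from the pose measured when the call began, along the tool's axes at that moment; what a row does not reach only later rows make up. A row lasts 1/8 s, in which the tool goes at most 62.5 mm and 10.7 degrees, less where a joint would pass 70% of its speed; a pose out of reach is approached as far as the arm can. A call with a gripper value outside its range is refused whole. The fingers move at their own pace and stop on an object; "squeeze" is the grip in N (left out, the last holds). Time passes only in rows, so rows that repeat a pose let the fingers close. It gives the time, the measured TCP pose, the force and the opening at its end, in the units of the state.
- r.read_state(): the state, without advancing time (a new reading comes with each control period).
- viewer.camera(name): name is "side" or "top" or "wrist"; returns a dict with "img" (420x560x3 uint8, blue, green, red), "range_z" (420x560 float32, m along the optical axis (not along the pixel's ray), 0 where there is no reading), "vertical_fov" (degrees; the focal length in pixels is half the picture's height over the tangent of half this angle, whatever the lens; pixels are square), "cx", "cy" (the principal point, pixels), "rvec" (rotation vector, rad) and "tvec" (3), from world to camera coordinates, as OpenCV has them. Camera axes: x right, y down, z forward; pixel columns grow to the right and rows downward; lengths in m; the calibration is good to about 2 mm. A picture is of the moment at which its call begins.
- r.close_job(): hands the job in, once; it reports no verdict.
The state is a dict: "time": time; "joint_positions": joint angles; "joint_vel": joint speeds; "joint_torque": joint torques, N m; "ee_pos": TCP position; "eef_rot": TCP orientation; "ft_force": force on the tool from outside, world axes, zero at the start; "torque": the same for the moment, N m; "width": finger opening in m.
Only numpy, scipy, OpenCV 4.12 (cv2) and the standard library are available. Lean on these libraries where they do the work, as an engineer would, in place of code of your own. Each camera call takes 0.05 s, during which the arm holds its last target.

## Task

Draw the tallest of the three metal plates up out of the slotted wooden rack and lean it on the sloped rest, its foot on the ledge and its face on the slope, and let go of it there. Then take hold of it afresh, lay it flat and lengthwise on the bed of the low vice, down between the side guides and the two jaws, and push the vice's sliding jaw by its post until the plate is held snug against the fixed jaw. Set the plate down gently each time, never dropping it, and leave the other two plates in the rack and the hub, hammer and can where they are.

Things in the scene. Friction and masses are not known exactly. Their poses are not given: they have to be found in the camera images.
- plate: the tallest plate in the rack: bare aluminium, 130 tall x 60 wide x 8 thick, about 0.25 kg, four small dark bolt holes. Origin: middle of its lower 60 x 8 edge as it stands in the rack. z: along the 130 mm length, up in the rack; y: along the 60 mm width; x: through the 8 mm thickness.
- plate_mid (a point): the centre of the tallest plate (65 mm along z from its origin).
- short1: one of two shorter aluminium plates in the rack, 100 tall x 60 wide x 8 thick; origin in the middle of its lower edge, axes as the tall plate's. Stays in the rack.
- short2: the other shorter plate, the same. Stays in the rack.
- rack: fixed slotted wooden rack, 150 (x) x 80 (y) x 75 high; origin: centre of its underside. Three slots at x = -50, 0 and +50 mm, each 11 wide in x, 66 long in y and 60 deep (slot floor 15 mm above the bench), one plate upright in each, in any order. The tall plate's upper edge is 145 mm above the bench, the short ones' 115 mm.
- rest: fixed grey sloped rest on a 110 x 90 x 8 mm base; origin: on the bench under it. Its back, 36 wide and 80 long, leans 30 degrees off upright, its top towards the rest's -x (robot's side). At its foot, on the +x side, a 50 wide ledge sticks out square to it. A plate leaning on it has one face towards +x and up; the tall plate overhangs the back by 50 mm at the top and 12 mm each side.
- rest_corner (a point): middle of the inner corner where the rest's slope and ledge meet, 29 mm in x from the rest's origin and 40 mm above the bench: the plate's foot goes here. The leaning tall plate's centre is then at x = 0, y = 0, z = 98 mm in the rest's frame.
- vice: fixed low vice, x along it from the fixed jaw to the sliding jaw (away from the robot). Bed: 40 mm wide steel bar, top 40 mm above the bench. Fixed jaw: face at x = -65, 68 wide, 7 high above the bed. Side guides: low cheeks at x = -63 to -41 and +41 to +63, 68 mm apart, 6 high above the bed; between them the sides are open down to the 12 mm high base. Origin: on the bench under vice_seat.
- vice_seat (a point): centre of the clamped plate's place: on the bed's top face (40 mm above the bench), 65 mm from the fixed jaw's face. The clamped plate lies centred on it, its 130 mm length along the vice's x, either face up, its centre 44 mm above the bench.
- jaw (a joint): travel of the vice's sliding jaw towards the fixed jaw (towards the vice's -x), m: 0 fully open (170 mm between the jaws), 0.040 closed on the 130 mm plate, end stop at 0.045. It slides stiffly (about 4 N) and stays where it is left. Jaw block 35 (x) x 60 (y) mm, its top 63 mm above the bench.
- jaw_post (a point): middle of the upright square steel post, 22 x 22 mm, on the sliding jaw; 85 mm above the bench, the post's top is at 107 mm and the jaw block's top at 63 mm.
- hub: dark steel wheel hub standing on the bench, diameter 110, height 50; origin under its centre. Not to be moved.
- hammer: hammer lying on the bench beyond the rest; origin under its middle. Not to be moved.
- can: low red tin can, diameter 80, height 60; origin under its centre. Not to be moved.
Not all that is in view belongs to the job. Several things have the shape of the rack; the one meant has the colours described above.

How it is judged:
By the outcome, as a careful person would: the job done as asked, in the order asked, and still so for the second after the job is handed in, with the robot touching nothing.
It also fails if it takes over 72 s, if anything falls off the work surface, if the arm or the gripper's body presses on something with over 40 N, if the wrist force passes 120 N, or if a joint passes its speed limit or range.

## Working session

There is one attempt and no reset: what is moved stays moved. The work goes in short steps, Python scripts to look and compute and a tool call to move; the robot and the scene stay as the last step left them, time stands still between calls to the robot, and variables do not carry over. Pictures are saved under pics/ and viewed, and the job is handed in when it is done.

Besides the shell and the picture viewer there is one more tool, called after "Request:" by a JSON object that holds its "name" and its "arguments". apply_moves: Moves the arm, as the interface text tells. Its arguments: {"type":"object","properties":{"increments":{"type":"array","items":{"type":"object","properties":{"grip":{"type":"number"},"xyz":{"type":"array","items":{"type":"number"}},"rotation":{"type":"array","items":{"type":"number"}}}}},"squeeze":{"type":"number"}},"required":["increments"]}

```bash
mkdir -p pics
cat > h.py <<'E'
import numpy as np, cv2
from scipy.spatial.transform import Rotation as R
from bench import r, viewer
def cam(n,fn=None):
    c=viewer.camera(n)
    if fn: cv2.imwrite('pics/'+fn,c['img'])
    c['f']=c['img'].shape[0]/2/np.tan(np.radians(c['vertical_fov'])/2)
    c['R']=R.from_rotvec(np.ravel(c['rvec'])).as_matrix(); c['t']=np.ravel(c['tvec'])
    return c
def cloud(c):
    z=c['range_z']; v,u=np.mgrid[:z.shape[0],:z.shape[1]]
    P=np.stack([(u-c['cx'])/c['f']*z,(v-c['cy'])/c['f']*z,z],-1)
    W=(P-c['t'])@c['R']; W[z<=0]=np.nan
    return W
def ray(c,u,v,h):
    d=np.array([(u-c['cx'])/c['f'],(v-c['cy'])/c['f'],1])@c['R']; o=-c['t']@c['R']
    return o+d*(h-o[2])/d[2]
def proj(c,p):
    q=c['R']@np.array(p)+c['t']; return c['f']*q[0]/q[2]+c['cx'],c['f']*q[1]/q[2]+c['cy']
E
python3 - <<'E'
from h import *
for n in('side','top','wrist'):
    c=cam(n,n+'0.png'); print(n,c['f'],-c['t']@c['R'],c['R'][2], (c['range_z']>0).mean())
    np.savez(n+'0.npz',**c)
s=r.read_state(); print(s['ee_pos'],s['eef_rot'],s['time'],s['ft_force'])
E
```

```text
side 459.6623834998649 [ 0.25613111 -0.66978626  0.90351561] [ 0.32558378  0.57351731 -0.75171344] 0.9960969387755102
top 382.41887445847266 [ 0.52257417 -0.07473752  0.96986366] [ 0.11524504  0.01304379 -0.99325145] 0.9958503401360544
wrist 300.213374078397 [ 0.26208583 -0.57235577  0.38455244] [-0.24467367 -0.07948204 -0.96634228] 0.9856420068027211
[ 0.19463824 -0.59362196  0.22994468] [ 8.09805587e-01 -5.86698061e-01 -4.59473079e-04 -2.91049667e-04] 0.15 [0.431785   0.53393444 0.41248367]
```

View pics/top0.png

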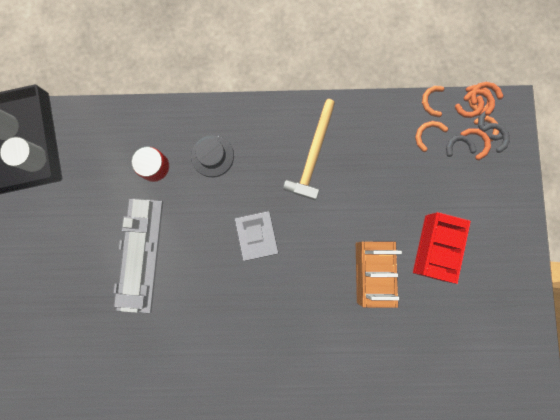

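View pics/side0.png

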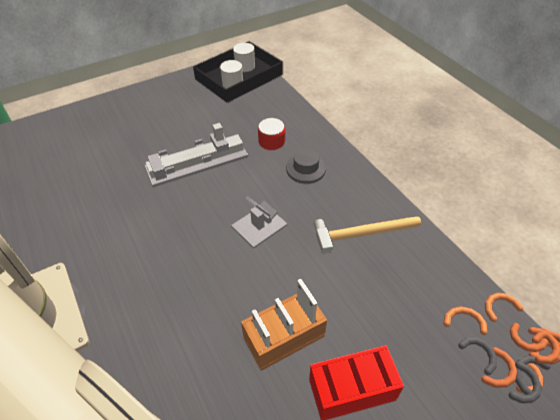

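View pics/wrist0.png

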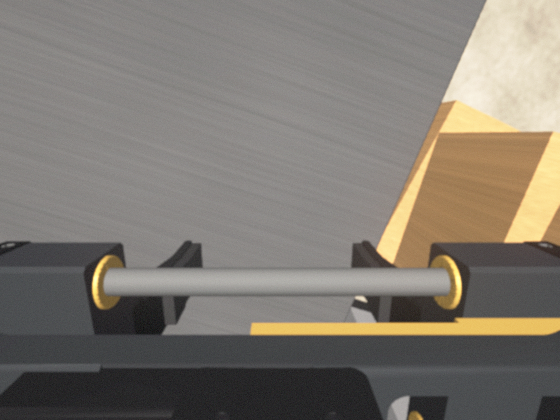

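The top view shows the wooden rack at (380,275) and a red decoy at (442,248). The tall plate is in the rack's far slot, at (387,252). The rest is at (256,235) and the vice at (138,255), its post at about (128,222). The wrist camera sees nothing useful yet.

Run:
```python
from h import *
c={k:v for k,v in np.load('top0.npz').items()}
W=cloud(c); Z=W[...,2]
def rect(m,name):
    m=m.astype(np.uint8); n,l,st,ce=cv2.connectedComponentsWithStats(m)
    for i in range(1,n):
        if st[i,4]<15: continue
        p=W[l==i]; p=p[np.isfinite(p[:,2])]
        (cx,cy),(w,h),a=cv2.minAreaRect((p[:,:2]*1000).astype(np.float32))
        print(name,st[i],'c %.1f %.1f size %.1f %.1f ang %.1f  z med %.1f [%.1f %.1f]'%(cx,cy,w,h,a,*(1000*np.percentile(p[:,2],[50,5,95]))))
reg=lambda u0,u1,v0,v1:(np.mgrid[:420,:560][1]>=u0)&(np.mgrid[:420,:560][1]<=u1)&(np.mgrid[:420,:560][0]>=v0)&(np.mgrid[:420,:560][0]<=v1)
rk=reg(345,408,230,315)
rect(rk&(Z>.138)&(Z<.152),'tall')
rect(rk&(Z>.108)&(Z<.122),'short')
rect(rk&(Z>.066)&(Z<.08),'racktop')
rs=reg(225,285,200,270)
rect(rs&(Z>.004)&(Z<.013),'restbase')
rect(rs&(Z>.02),'restup')
vs=reg(105,170,190,320)
rect(vs&(Z>.006)&(Z<.018),'vbase')
rect(vs&(Z>.036)&(Z<.0435),'bed')
rect(vs&(Z>.0445)&(Z<.052),'low')
rect(vs&(Z>.056)&(Z<.07),'jaw')
rect(vs&(Z>.1),'post')
rect(reg(120,250,120,190)&(Z>.02),'can/hub')
rect(reg(270,340,90,205)&(Z>.008),'hammer')
for n,(u0,u1,v0,v1) in dict(rack=(345,408,230,315),rest=(225,285,200,270),vice=(105,170,190,320)).items():
    cv2.imwrite(f'pics/z_{n}.png',cv2.resize(c['img'][v0:v1,u0:u1],None,fx=5,fy=5,interpolation=cv2.INTER_CUBIC)[:600])
```

```text
tall [373 251  29   4  91] c 518.6 -305.2 size 59.6 6.4 ang 88.9  z med 144.2 [141.9 146.2]
short [370 273  28   4  98] c 470.3 -303.6 size 58.9 6.6 ang 88.7  z med 113.9 [108.3 115.9]
short [371 296  28   5 109] c 419.5 -302.9 size 59.5 8.7 ang 88.7  z med 113.5 [109.3 115.8]
racktop [ 361  242   37   66 1873] c 468.7 -304.0 size 81.0 148.4 ang 89.0  z med 74.1 [70.8 76.7]
restbase [ 235  211   43   50 1099] c 566.2 -16.7 size 109.9 90.6 ang 11.2  z med 7.5 [5.0 10.3]
restup [242 217  22  28 430] c 575.9 -15.4 size 61.9 49.7 ang 10.8  z med 58.4 [39.6 107.5]
vbase [127 199  14  18  84] c 643.2 293.5 size 28.4 47.2 ang 80.8  z med 12.1 [9.9 14.6]
vbase [138 200  25 113 987] c 522.1 248.2 size 40.3 279.2 ang 86.9  z med 11.8 [8.2 15.3]
vbase [125 231   5  10  39] c 572.4 307.0 size 12.3 22.5 ang 88.7  z med 12.1 [9.4 14.2]
vbase [120 250   8  34 138] c 495.9 314.7 size 12.1 81.6 ang 84.9  z med 11.9 [9.2 14.4]
vbase [117 307   4   4  16] c 393.0 324.0 size 8.0 8.5 ang 4.5  z med 11.7 [9.5 13.7]
bed [132 200  18  18 283] c 636.7 264.9 size 41.7 42.5 ang 87.9  z med 40.0 [37.2 42.6]
bed
[... 460 characters left out ...]
 18] c 445.9 318.8 size 18.9 5.1 ang 4.9  z med 46.7 [45.4 48.4]
low [144 286   4  10  17] c 439.0 246.8 size 5.1 20.8 ang 77.7  z med 45.7 [44.6 47.3]
low [114 294  30  15 352] c 414.7 285.2 size 69.5 30.3 ang 85.2  z med 46.8 [44.9 49.3]
jaw [122 216  27  17 219] c 596.7 269.1 size 60.3 34.8 ang 84.6  z med 62.4 [59.0 65.4]
post [123 218  11  10 101] c 597.0 268.5 size 24.8 20.8 ang 88.4  z med 107.2 [104.1 109.7]
can/hub [196 138  30  31 693] c 773.8 92.3 size 68.3 70.0 ang 88.5  z med 49.7 [31.2 52.3]
can/hub [132 147  36  34 920] c 749.0 244.1 size 75.7 78.2 ang 61.6  z med 59.3 [29.9 62.5]
hammer [ 283   99   52  101 1239] c 790.1 -170.3 size 87.8 259.9 ang 70.8  z med 23.4 [16.6 27.3]
```

Run:
```python
from h import *
for n in('top','side'):
    c={k:v for k,v in np.load(n+'0.npz').items()}
    W=cloud(c)*1000; P=W.reshape(-1,3); P=P[np.isfinite(P[:,2])]
    # rest
    for yaw,o in ((11,np.array([566.2,-16.7])),):
        a=np.radians(yaw); ux=np.array([np.cos(a),np.sin(a)]); uy=np.array([-ux[1],ux[0]])
        d=P[:,:2]-o; X,Y,Z=d@ux,d@uy,P[:,2]
        b=(abs(X)<75)&(abs(Y)<65)&(Z>4)&(Z<13); print(n,'base X',np.percentile(X[b],[0.5,99.5]),'Y',np.percentile(Y[b],[.5,99.5]))
        m=(abs(X)<75)&(abs(Y)<45)&(Z>16)
        for x0 in range(-30,50,5):
            k=m&(X>=x0)&(X<x0+5)
            if k.sum()>3: print(x0+2.5,k.sum(),'z %.1f %.1f %.1f'%tuple(np.percentile(Z[k],[10,50,90])),'Y %.1f %.1f'%tuple(np.percentile(Y[k],[2,98])))
        # slope distance: points on plane with normal (cos30,sin30)
        s=(X*np.cos(np.pi/6)+Z*.5); exp=29*np.cos(np.pi/6)+40*.5
        k=m&(abs(s-exp)<6)&(Z>60)&(Z<105); print('slope offs',k.sum(),np.median(s[k])-exp)
    # vice
    a=np.radians(-5.2); ux=np.array([np.cos(a),np.sin(a)]); uy=np.array([-ux[1],ux[0]])
    d=P[:,:2]-np.array([494,278]); X,Y,Z=d@ux,d@uy,P[:,2]
    m=(abs(X)<170)&(abs(Y)<60)
    for nm,k in dict(bed=m&(Z>37)&(Z<43)&(abs(X)<62)&(abs(Y)<26),fix=m&(Z>44.5)&(Z<50)&(X<-66)&(X>-100),jaw=m&(Z>59)&(Z<66)&(X>60),post=m&(Z>104)&(X>60),base=m&(Z>9)&(Z<15)).items():
        q=np.percentile
        print(nm,k.sum(),'X',q(X[k],[1,99]).round(1),'Y',q(Y[k],[1,99]).round(1), 'slope', np.polyfit(X[k],Y[k],1)[0].round(3))
    for x in(-52,52):
        for s in(-1,1):
            k=m&(Z>44.5)&(Z<49)&(abs(X-x)<16)&(s*Y>25)
            if k.sum()>3: print('guide',k.sum(),np.percentile(X[k],[3,97]).round(1),np.percentile(Y[k],[3,97]).round(1))
    # rack plates
    a=np.radians(-1.2); ux=np.array([np.cos(a),np.sin(a)]); uy=np.array([-ux[1],ux[0]])
    d=P[:,:2]-np.array([468.7,-304.]); X,Y,Z=d@ux,d@uy,P[:,2]
    m=(abs(X)<90)&(abs(Y)<50)
    k=m&(Z>138)&(Z<152)&(X>30);print('tall',k.sum(),np.percentile(X[k],[2,50,98]).round(1),np.percentile(Y[k],[1,99]).round(1),np.polyfit(Y[k],X[k],1)[0].round(3),np.percentile(Z[k],95))
    k=m&(Z>70)&(Z<80);print('rack',k.sum(),np.percentile(X[k],[1,99]).round(1),np.percentile(Y[k],[1,99]).round(1))
```

```text
top base X [-54.50189871  54.8363974 ] Y [-45.05050041  44.22975865]
-22.5 10 z 104.4 106.0 107.9 Y -17.9 15.6
-17.5 35 z 105.6 108.0 110.0 Y -16.8 16.0
-12.5 33 z 98.6 102.3 106.2 Y -17.6 17.1
-7.5 33 z 90.0 93.6 98.2 Y -18.2 16.7
-2.5 30 z 81.6 85.7 88.5 Y -17.5 16.4
2.5 28 z 72.7 76.4 79.8 Y -17.3 16.2
7.5 29 z 64.4 67.9 70.8 Y -17.8 16.0
12.5 27 z 56.6 60.0 62.6 Y -17.2 15.6
17.5 31 z 46.2 50.0 53.3 Y -20.7 19.7
22.5 38 z 37.4 41.1 45.5 Y -24.7 23.1
27.5 47 z 39.5 41.2 44.5 Y -23.9 23.4
32.5 42 z 43.4 45.4 47.2 Y -24.4 22.4
37.5 42 z 44.0 46.3 49.7 Y -23.8 23.9
42.5 5 z 41.4 43.1 44.2 Y -20.8 15.3
slope offs 156 -4.648544334143125
bed 823 X [-60.5  60.5] Y [-20.1  20.1] slope -0.006
fix 329 X [-94.3 -66.3] Y [-33.5  33.6] slope 0.055
jaw 201 X [ 86.  120.3] Y [-29.5  30. ] slope -0.206
post 96 X [ 92.7 113.9] Y [-11.2  10.1] slope -0.056
base 1093 X [-108.1  168.9] Y [-42.3  42.1] slope 0.022
guide 23 [-67.8 -41.6] [-38.8 -27.3]
guide 26 [-67.6 -42.3] [25.7 39. ]
guide 16 [41.7 56.2] [-38.4 -33.8]
guide 18 [42.5 62.9] [34.  38.8]
tall 91 [46.8 50.9 53.1] [-29.9  29.6] 0.01 146.22
[... 490 characters left out ...]
Y -26.2 22.7
27.5 40 z 40.7 42.6 46.2 Y -26.4 22.5
32.5 45 z 43.6 46.4 48.4 Y -25.7 21.7
37.5 7 z 42.2 45.4 47.0 Y -25.6 24.7
slope offs 0 nan
bed 422 X [-60.9  60.8] Y [-23.7  20.2] slope 0.011
fix 176 X [-97.3 -68. ] Y [-37.2  32.4] slope -0.018
jaw 118 X [ 81.9 116.7] Y [-33.3  25.3] slope -0.549
post 44 X [ 89.9 110. ] Y [-13.9  10.8] slope 0.111
base 608 X [-111.6  163.9] Y [-45.8  30. ] slope -0.025
guide 12 [-62.1 -45.7] [-42.8 -36.8]
guide 16 [-66.9 -45.1] [30.4 38.7]
guide 10 [38.7 58.6] [-41.7 -33.5]
guide 9 [41.4 56.6] [29.5 37.9]
tall 151 [44.6 48.2 52.8] [-30.7  26.5] 0.007 147.26833389053985
rack 2069 [-75.4  71.7] [-41.2  37.9]
  return _methods._mean(a, axis=axis, dtype=dtype,
  ret = ret.dtype.type(ret / rcount)
```

View pics/z_rack.png

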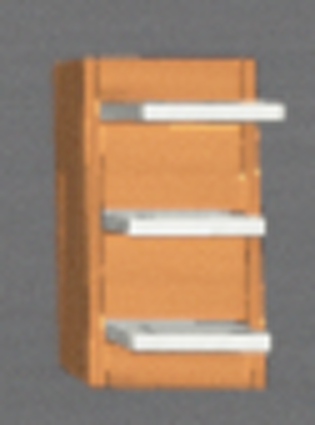

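View pics/z_vice.png

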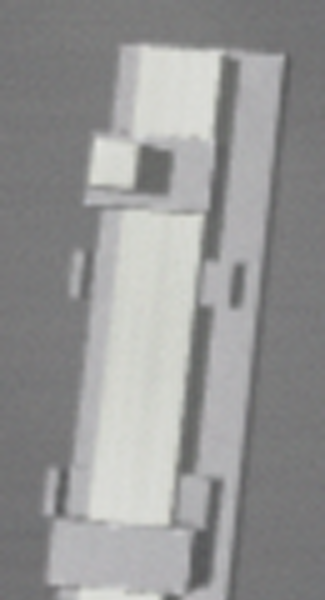

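```bash
cat >> h.py <<'E'
def Rt(yaw,out=0,jaw='x'):
    """tool down, tilted outward by out deg (in direction yaw of frame); jaw 'x': tool x along frame x, 'y': along frame y. """
    a=np.radians(out)
    tz=np.array([np.sin(a),0,-np.cos(a)])
    if jaw=='x': tx=np.array([np.cos(a),0,np.sin(a)])
    elif jaw=='y': tx=np.array([0,1.,0])
    else: tx=np.array([0,-1.,0])
    M=np.stack([tx,np.cross(tz,tx),tz],1)
    return R.from_euler('z',yaw,degrees=True).as_matrix()@M
def inc(p,M,grasp=False):
    """p in mm: TCP target (or grasp point target), M rotation"""
    s=r.read_state(); p=np.array(p,float)
    if grasp: p=p+11*M[:,2]
    M0=R.from_quat(s['eef_rot']).as_matrix(); p0=np.array(s['ee_pos'])*1000
    print('xyz',(M0.T@(p-p0)).round(1),'rot',np.degrees(R.from_matrix(M0.T@M).as_rotvec()).round(2),'| t',round(s['time'],2),'tcp',p0.round(1),'F',np.round(s['ft_force'],1),'w',round(s['width']*1000,1),'j',np.round(s['joint_positions'],3))
E
python3 -c "
from h import *
inc([518.7,-305,250],Rt(-1.2),0)"
```

```text
xyz [-173.3 -397.9  -19.9] rot [-3.000e-02  6.000e-02 -7.065e+01] | t 0.15 tcp [ 194.6 -593.6  229.9] F [0.4 0.5 0.4] w 86.9 j [ 1.231  0.333 -0.065  1.461  0.022  1.35  -0.089]
```

Request:
{"name": "apply_moves", "arguments": {"increments": [{"grip": 140, "xyz": [-35, -80, -10], "rotation": [0, 0, -10]}, {"grip": 140, "xyz": [-62, -142, -20], "rotation": [0, 0, -20]}, {"grip": 140, "xyz": [-88, -200, -20], "rotation": [0, 0, -30]}, {"grip": 140, "xyz": [-113, -258, -20], "rotation": [0, 0, -40]}, {"grip": 140, "xyz": [-138, -316, -20], "rotation": [0, 0, -50]}]}}

```text
time: 0.78
ee_pos: [0.428, -0.3847, 0.25]
eef_rot: [0.982, -0.187, -0.0, -0.0]
ft_force: [1.0, -0.3, 0.6]
width: 0.0452
```

```bash
python3 -c "
from h import *
inc([518.7,-305,220],Rt(-1.2),0)"
```

```text
xyz [  55.1 -107.4   30. ] rot [ -0.03   0.03 -20.33] | t 0.78 tcp [ 428.  -384.7  250. ] F [ 1.  -0.3  0.6] w 45.2 j [ 0.949  0.236 -0.35   1.552  0.081  1.369  0.216]
```

Request:
{"name": "apply_moves", "arguments": {"increments": [{"grip": 140, "xyz": [28, -54, 15], "rotation": [0, 0, -10.2]}, {"grip": 140, "xyz": [55, -107.4, 30], "rotation": [0, 0, -20.3]}, {"grip": 140, "xyz": [55, -107.4, 30], "rotation": [0, 0, -20.3]}, {"grip": 140, "xyz": [55, -107.4, 30], "rotation": [0, 0, -20.3]}]}}

```text
time: 1.27
ee_pos: [0.5183, -0.3052, 0.2196]
eef_rot: [1.0, -0.011, -0.001, -0.0]
ft_force: [-0.8, -1.6, 1.3]
width: 0.0396
```

```bash
python3 -c "
from h import *
inc([518.7,-305,220],Rt(-1.2),0)
for n in('wrist','top'):
    c=cam(n,n+'1.png'); np.savez(n+'1.npz',**c)
print(-c['t']@c['R'])
"
```

```text
xyz [ 0.3 -0.2 -0.4] rot [-0.05  0.07 -0.06] | t 1.27 tcp [ 518.3 -305.2  219.6] F [-0.8 -1.6  1.3] w 39.6 j [ 0.819  0.323 -0.452  1.522  0.143  1.331  0.332]
[ 0.52257417 -0.07473752  0.96986366]
```

View pics/wrist1.png

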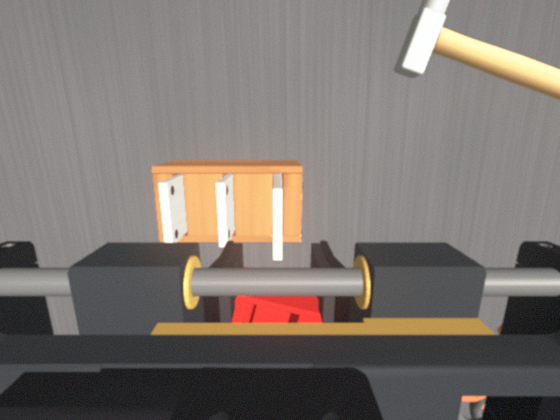

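View pics/top1.png

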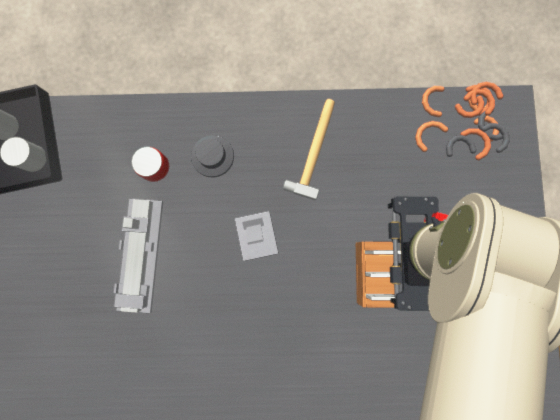

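The wrist picture shows the tall plate's edge at column 278, midway between the fingers (about 240 and 322). The top picture has the gripper over the rack's far slot. Next I'll measure the plate from the wrist depth.

Run:
```python
from h import *
c={k:v for k,v in np.load('wrist1.npz').items()}
P=(cloud(c)*1000).reshape(-1,3); v,u=np.mgrid[:420,:560]; u=u.ravel(); v=v.ravel()
k=(u>262)&(u<292)&(v>165)&(v<262)&(P[:,2]>135)&(P[:,2]<155)
print('tall',k.sum(),np.percentile(P[k],[2,50,98],axis=0).round(1),np.polyfit(P[k,1],P[k,0],1))
k=(u>140)&(u<310)&(v>155)&(v<245)&(P[:,2]>70)&(P[:,2]<80)
print('rack',np.percentile(P[k],[1,50,99],axis=0).round(1), cv2.minAreaRect(P[k][:,:2].astype(np.float32)))
for a,b in((155,190),(212,240)):
    k=(u>a)&(u<b)&(v>155)&(v<250)&(P[:,2]>111)&(P[:,2]<125); print('short',np.percentile(P[k],[2,50,98],axis=0).round(1))
```

```text
tall 745 [[ 515.5 -334.3  137.7]
 [ 519.4 -302.2  145.4]
 [ 523.8 -276.3  146.7]] [2.56428618e-02 5.27181658e+02]
rack [[ 396.  -343.8   72.7]
 [ 480.8 -300.3   75.6]
 [ 543.1 -265.2   77.6]] ((469.4617004394531, -304.9732360839844), (79.40206146240234, 150.0975341796875), 88.74726867675781)
short [[ 415.9 -328.6  111.7]
 [ 420.5 -300.8  115.4]
 [ 424.1 -274.8  116.8]]
short [[ 465.6 -332.7  112. ]
 [ 469.9 -302.9  115.4]
 [ 473.8 -276.   116.8]]
```

Request:
{"name": "apply_moves", "arguments": {"increments": [{"grip": 140, "xyz": [0.6, 0, 40], "rotation": [0, 0, 0]}, {"grip": 140, "xyz": [0.6, 0, 80], "rotation": [0, 0, 0]}, {"grip": 140, "xyz": [0.6, 0, 106.5], "rotation": [0, 0, 0]}, {"grip": 140, "xyz": [0.6, 0, 106.5], "rotation": [0, 0, 0]}]}}

```text
time: 1.88
ee_pos: [0.5163, -0.3072, 0.1121]
eef_rot: [1.0, -0.013, -0.002, -0.001]
ft_force: [-0.6, 0.3, 0.5]
width: 0.0393
```

Request:
{"name": "apply_moves", "arguments": {"increments": [{"grip": 255, "xyz": [0, 0, 0], "rotation": [0, 0, 0]}, {"grip": 255, "xyz": [0, 0, 0], "rotation": [0, 0, 0]}, {"grip": 255, "xyz": [0, 0, 0], "rotation": [0, 0, 0]}, {"grip": 255, "xyz": [0, 0, 0], "rotation": [0, 0, 0]}], "squeeze": 30}}

```text
time: 2.38
ee_pos: [0.5169, -0.3073, 0.1127]
eef_rot: [1.0, -0.013, -0.001, -0.0]
ft_force: [7.8, -1.3, -4.9]
width: 0.0079
```

```bash
python3 -c "
from h import *
inc([519,-305,113],Rt(-1.2),0)
c=cam('wrist','wrist2.png')"
```

```text
xyz [ 2.  -2.4 -0.3] rot [-0.04  0.14 -0.33] | t 2.38 tcp [ 516.9 -307.3  112.7] F [ 7.8 -1.3 -4.9] w 7.9 j [ 0.811  0.409 -0.438  1.644  0.188  1.132  0.298]
```

View pics/wrist2.png

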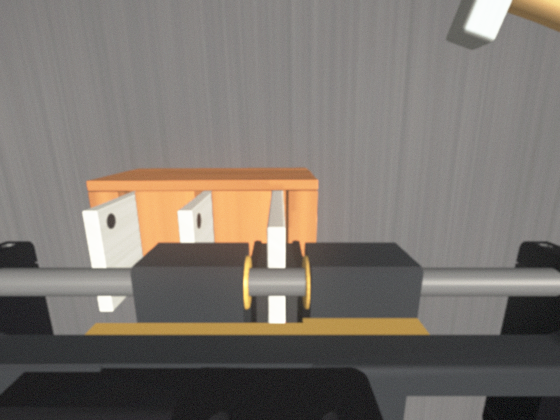

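Request:
{"name": "apply_moves", "arguments": {"increments": [{"grip": 255, "xyz": [1, 0, -10], "rotation": [0, 0, 0]}, {"grip": 255, "xyz": [1.5, 0, -30], "rotation": [0, 0, 0]}, {"grip": 255, "xyz": [1.5, 0, -55], "rotation": [0, 0, 0]}, {"grip": 255, "xyz": [1.5, 0, -85], "rotation": [0, 0, 0]}, {"grip": 255, "xyz": [1.5, 0, -120], "rotation": [0, 0, 0]}]}}

```text
time: 3.05
ee_pos: [0.5184, -0.3073, 0.2346]
eef_rot: [1.0, -0.013, -0.001, -0.0]
ft_force: [0.0, -0.8, -2.4]
width: 0.008
```

```bash
python3 -c "
from h import *
inc([519,-305,280],Rt(-1.2),0)
for n in('wrist','side'): c=cam(n,n+'3.png')"
```

```text
xyz [  0.4  -2.3 -45.4] rot [-0.04  0.14 -0.31] | t 3.05 tcp [ 518.4 -307.3  234.6] F [ 0.  -0.8 -2.4] w 8.0 j [ 0.82   0.318 -0.451  1.496  0.14   1.362  0.333]
```

View pics/side3.png

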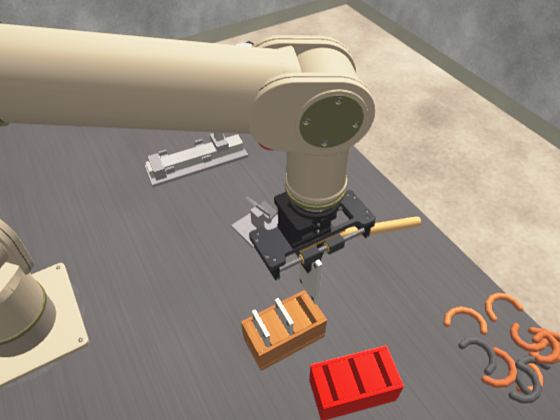

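```bash
cat >> h.py <<'E'
REST=np.array([560.9,-18.2,98.3]); T1=np.array([0,-2.3,32.7])
def rest_target(n,l,yaw=11,out=30):
    M=Rt(yaw,out,'x'); 
    return REST+n*M[:,0]-l*M[:,2]-M@T1, M
E
python3 -c "
from h import *
inc(*rest_target(50,60))
print(rest_target(50,60)[0],rest_target(0,0)[0])"
```

```text
xyz [  30.1 -288.    33.8] rot [  3.46  29.67 -12.17] | t 3.15 tcp [ 520.5 -308.   238.1] F [ 1.1 -0.1 -2.7] w 7.7 j [ 0.82   0.315 -0.452  1.492  0.14   1.361  0.332]
[558.34614463 -21.03946759 203.58055493] [545.28925624 -23.5774696  126.6190307 ]
```

Request:
{"name": "apply_moves", "arguments": {"increments": [{"grip": 255, "xyz": [6, -55, -10], "rotation": [0.7, 5.9, -2.4]}, {"grip": 255, "xyz": [12, -115, -15], "rotation": [1.4, 11.8, -4.9]}, {"grip": 255, "xyz": [18, -175, -15], "rotation": [2.1, 17.8, -7.3]}, {"grip": 255, "xyz": [24, -235, -15], "rotation": [2.8, 23.7, -9.7]}, {"grip": 255, "xyz": [30, -285, -15], "rotation": [3.5, 29.7, -12.2]}]}}

```text
time: 3.78
ee_pos: [0.5573, -0.0214, 0.2523]
eef_rot: [0.961, 0.094, 0.259, -0.025]
ft_force: [1.2, 1.6, -3.2]
width: 0.0075
```

```bash
python3 -c "
from h import *
inc(*rest_target(40,40))
for n in('top','side'):
    c=cam(n,n+'4.png');np.savez(n+'4.npz',**c)"
```

```text
xyz [-33.6  -0.2  62.7] rot [-0.05 -0.17  0.18] | t 3.77 tcp [557.3 -21.4 252.3] F [ 1.2  1.6 -3.2] w 7.5 j [ 0.761 -0.17  -0.656  2.026 -0.353  0.767  0.475]
```

View pics/side4.png

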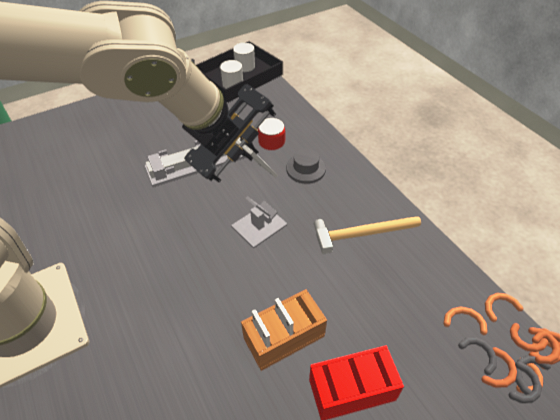

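View pics/top4.png

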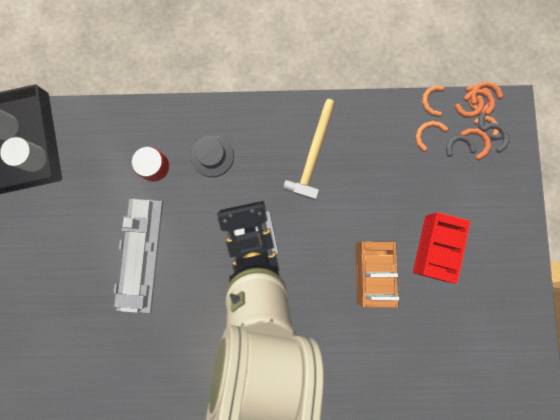

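Request:
{"name": "apply_moves", "arguments": {"increments": [{"grip": 255, "xyz": [-17, 0, 30], "rotation": [0, -0.2, 0.2]}, {"grip": 255, "xyz": [-33.6, 0, 62], "rotation": [0, -0.2, 0.2]}, {"grip": 255, "xyz": [-33.6, 0, 62.7], "rotation": [0, -0.2, 0.2]}]}}

```text
time: 4.25
ee_pos: [0.5561, -0.0182, 0.1773]
eef_rot: [0.962, 0.095, 0.253, -0.027]
ft_force: [0.0, 0.2, -2.6]
width: 0.0078
```

```bash
python3 -c "
from h import *
inc(*rest_target(6,6))
for n in('wrist','side'):
    c=cam(n,n+'5.png');np.savez(n+'5.npz',**c)"
```

```text
xyz [-29.1   3.3  32.3] rot [-0.32  0.53  0.15] | t 4.25 tcp [556.1 -18.2 177.3] F [ 0.   0.2 -2.6] w 7.8 j [ 0.753 -0.075 -0.697  2.117 -0.303  0.6    0.45 ]
```

View pics/wrist5.png

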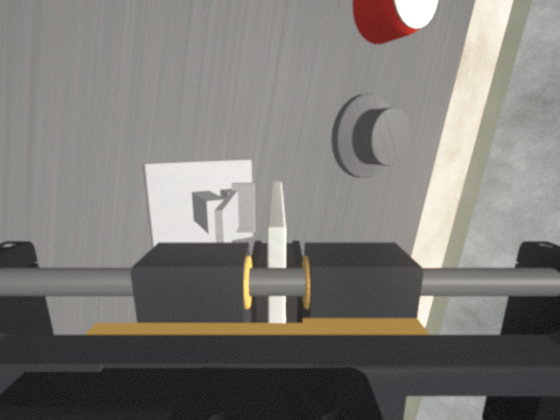

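View pics/side5.png

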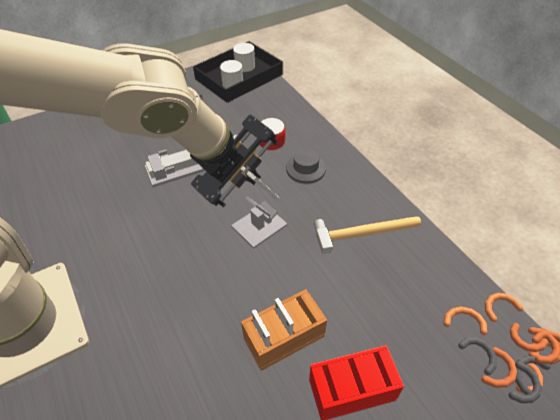

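The wrist picture shows the held plate's edge at about (278,230) and the rest at (235,210), with its ledge toward the plate. I'll check the rest's position with the wrist depth.

Run:
```python
from h import *
c={k:v for k,v in np.load('wrist5.npz').items()}
P=(cloud(c)*1000).reshape(-1,3); v,u=np.mgrid[:420,:560]; u=u.ravel(); v=v.ravel()
a=np.radians(11); ux=np.array([np.cos(a),np.sin(a)]); uy=np.array([-ux[1],ux[0]])
M=Rt(11,30)
for nm,k in dict(base=(u>130)&(u<260)&(v>150)&(v<245)&(P[:,2]>4)&(P[:,2]<12)).items():
    print(nm,k.sum(),cv2.minAreaRect(P[k][:,:2].astype(np.float32)))
k=(u>185)&(u<262)&(v>175)&(v<242)&(P[:,2]>16)
Q=(P-REST)@M  # tool-ish axes: x normal, z down along plate
Q=Q[k]; 
d=(P[k][:,:2]-REST[:2]); X=d@ux; Y=d@uy; Z=P[k][:,2]
for lo in range(-30,60,5):
    s=(X>=lo)&(X<lo+5)
    if s.sum()>5: print(lo+2.5,s.sum(),np.percentile(Z[s],[5,50,95]).round(1),np.percentile(Y[s],[3,97]).round(1))
k=(u>266)&(u<290)&(v>178)&(v<240); s=r.read_state(); M0=R.from_quat(s['eef_rot']).as_matrix()
T=(P[k]-np.array(s['ee_pos'])*1000)@M0
t=(abs(T[:,0])<15); print('plate in tool',np.percentile(T[t],[2,25,50,75,98],axis=0).round(1))
```

```text
base 5777 ((564.2647094726562, -18.26137924194336), (112.69276428222656, 90.08110046386719), 10.99223804473877)
-17.5 60 [106.5 107.3 108.3] [-5.8 16.7]
-12.5 234 [106.4 108.7 110.2] [-5.9 17.3]
-7.5 640 [ 20.   51.8 105.8] [-14.4  17.2]
-2.5 293 [31.9 61.  98. ] [-13.5  17.3]
2.5 171 [24.3 82.7 89.8] [-14.3  17.4]
7.5 150 [25.7 74.6 81.6] [-16.1  17.3]
12.5 83 [58.8 68.9 73.1] [-16.9  17.4]
17.5 78 [51.8 60.  64.7] [-17.2  17.4]
22.5 116 [18.7 48.1 55.3] [-16.5  21.3]
27.5 165 [36.9 40.8 46.7] [-24.8  24.2]
32.5 282 [40.8 42.5 44.5] [-24.4  23.4]
37.5 296 [43.6 45.3 47.3] [-24.8  23.5]
42.5 182 [46.1 47.7 49.1] [-24.5  23.7]
47.5 10 [43.1 44.3 44.8] [-5.2  5. ]
plate in tool [[-14.1 -32.  -31.2]
 [ -4.8 -31.7 -21.5]
 [ -2.  -30.5  28.8]
 [  3.9  -5.8 209.8]
 [ 11.7  52.1 214.7]]
```

Request:
{"name": "apply_moves", "arguments": {"increments": [{"grip": 255, "xyz": [-10, 3.3, 6], "rotation": [-0.3, 0.5, 0.1]}, {"grip": 255, "xyz": [-20, 3.3, 16], "rotation": [-0.3, 0.5, 0.1]}, {"grip": 255, "xyz": [-29, 3.3, 28], "rotation": [-0.3, 0.5, 0.1]}, {"grip": 255, "xyz": [-29, 3.3, 30], "rotation": [-0.3, 0.5, 0.1]}]}}

```text
time: 4.85
ee_pos: [0.5479, -0.0237, 0.139]
eef_rot: [0.961, 0.093, 0.259, -0.024]
ft_force: [0.9, -0.8, -2.6]
width: 0.0077
```

```bash
python3 -c "
from h import *
inc(*rest_target(1,2))
for n in('wrist','side'):
    c=cam(n,n+'6.png');np.savez(n+'6.npz',**c)
cv2.imwrite('pics/side6z.png',cv2.resize(c['img'][130:260,180:340],None,fx=4,fy=4))"
```

```text
xyz [-7.4 -0.6  7.4] rot [ 0.07 -0.17  0.06] | t 4.85 tcp [547.9 -23.7 139. ] F [ 0.9 -0.8 -2.6] w 7.7 j [ 0.751 -0.04  -0.698  2.187 -0.309  0.49   0.476]
```

View pics/side6z.png

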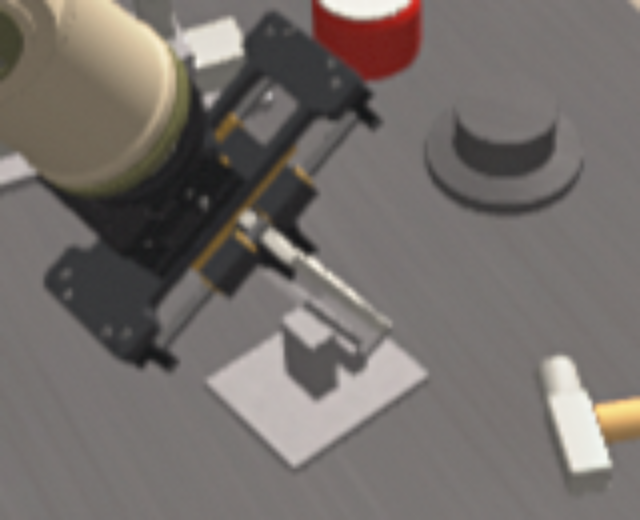

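View pics/wrist6.png

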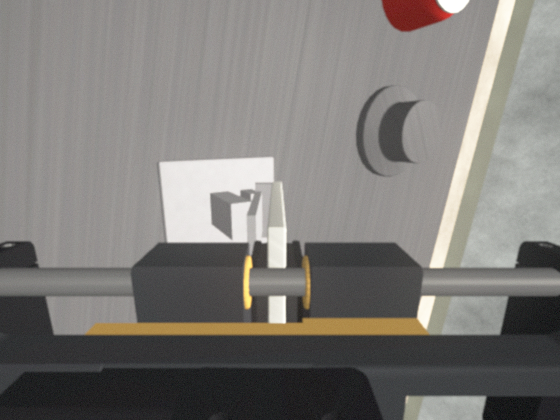

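Request:
{"name": "apply_moves", "arguments": {"increments": [{"grip": 255, "xyz": [-3, -0.6, 3], "rotation": [0, -0.2, 0]}, {"grip": 255, "xyz": [-6, -0.6, 5.5], "rotation": [0, -0.2, 0]}, {"grip": 255, "xyz": [-7, -0.6, 7], "rotation": [0, -0.2, 0]}, {"grip": 255, "xyz": [-7, -0.6, 7], "rotation": [0, -0.2, 0]}]}}

```text
time: 5.45
ee_pos: [0.5464, -0.0235, 0.1307]
eef_rot: [0.961, 0.093, 0.258, -0.024]
ft_force: [0.2, -0.4, -3.2]
width: 0.0076
```

```bash
python3 -c "
from h import *
inc(*rest_target(0,0))"
```

```text
xyz [-3.  -0.2  3. ] rot [ 0.09 -0.07  0.08] | t 5.45 tcp [546.4 -23.5 130.7] F [ 0.2 -0.4 -3.2] w 7.6 j [ 0.749 -0.028 -0.701  2.197 -0.299  0.47   0.47 ]
```

Request:
{"name": "apply_moves", "arguments": {"increments": [{"grip": 255, "xyz": [-1.5, -0.2, 1], "rotation": [0, 0, 0]}, {"grip": 255, "xyz": [-2, -0.2, 2], "rotation": [0, 0, 0]}, {"grip": 255, "xyz": [-2, -0.2, 3], "rotation": [0, 0, 0]}, {"grip": 255, "xyz": [-2, -0.2, 3], "rotation": [0, 0, 0]}]}}

```text
time: 5.95
ee_pos: [0.5462, -0.0236, 0.1274]
eef_rot: [0.961, 0.093, 0.258, -0.024]
ft_force: [-5.6, -1.1, 2.8]
width: 0.008
```

```bash
python3 -c "
from h import *
inc(*rest_target(0,0))
M=Rt(11,30); print('F tool',np.round(M.T@r.read_state()['ft_force'],1))"
```

```text
xyz [-1.1 -0.2  0.2] rot [ 0.11 -0.07  0.08] | t 5.95 tcp [546.2 -23.6 127.4] F [-5.6 -1.1  2.8] w 8.0 j [ 0.749 -0.022 -0.702  2.201 -0.294  0.461  0.467]
F tool [-3.5  0.1 -5.2]
```

Request:
{"name": "apply_moves", "arguments": {"increments": [{"grip": 255, "xyz": [-0.7, 0, -0.5], "rotation": [0, 0, 0]}, {"grip": 255, "xyz": [-1.5, 0, -0.5], "rotation": [0, 0, 0]}, {"grip": 255, "xyz": [-2, 0, -0.5], "rotation": [0, 0, 0]}]}}

```text
time: 6.32
ee_pos: [0.5445, -0.0239, 0.127]
eef_rot: [0.961, 0.093, 0.259, -0.024]
ft_force: [2.8, 1.4, -3.4]
width: 0.0079
```

```bash
python3 -c "
from h import *
inc(*rest_target(0,0))
M=Rt(11,30); print('F tool',np.round(M.T@r.read_state()['ft_force'],1))
for n in('side',):
    c=cam(n,n+'7.png')
cv2.imwrite('pics/side7z.png',cv2.resize(c['img'][130:260,180:340],None,fx=5,fy=4))"
```

```text
xyz [ 0.6 -0.2  0.7] rot [ 0.11 -0.11  0.08] | t 6.33 tcp [544.5 -23.9 127. ] F [ 2.8  1.4 -3.4] w 7.9 j [ 0.75  -0.026 -0.701  2.205 -0.303  0.46   0.475]
F tool [ 0.9 -0.8  4.5]
```

View pics/side7z.png

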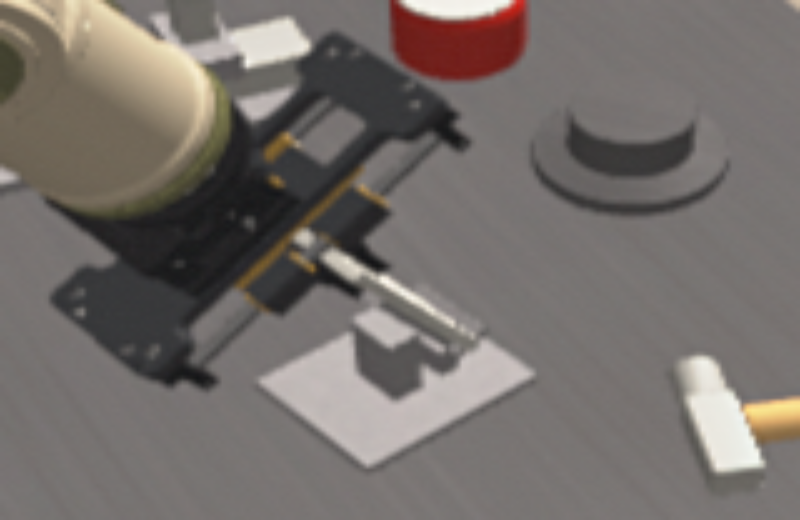

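Request:
{"name": "apply_moves", "arguments": {"increments": [{"grip": 255, "xyz": [-0.5, 0, 0.7], "rotation": [0, 0, 0]}, {"grip": 255, "xyz": [-0.7, 0, 1.3], "rotation": [0, 0, 0]}, {"grip": 255, "xyz": [-0.7, 0, 1.3], "rotation": [0, 0, 0]}]}}

```text
time: 6.75
ee_pos: [0.545, -0.0241, 0.1265]
eef_rot: [0.961, 0.093, 0.259, -0.023]
ft_force: [-11.0, -1.2, 13.9]
width: 0.0075
```

```bash
python3 -c "
from h import *
inc(*rest_target(0,0))
M=Rt(11,30); print('F tool',np.round(M.T@r.read_state()['ft_force'],1))"
```

```text
xyz [ 0.4 -0.5  0.1] rot [ 0.15 -0.16  0.09] | t 6.75 tcp [545.  -24.1 126.5] F [-11.   -1.2  13.9] w 7.5 j [ 0.749 -0.024 -0.701  2.205 -0.3    0.457  0.474]
F tool [ -2.6  -1.  -17.5]
```

Request:
{"name": "apply_moves", "arguments": {"increments": [{"grip": 255, "xyz": [-0.6, 0, -0.4], "rotation": [0, 0, 0]}, {"grip": 255, "xyz": [-1, 0, -0.6], "rotation": [0, 0, 0]}, {"grip": 255, "xyz": [-1, 0, -0.6], "rotation": [0, 0, 0]}]}}

```text
time: 7.12
ee_pos: [0.5445, -0.0242, 0.127]
eef_rot: [0.961, 0.093, 0.26, -0.023]
ft_force: [3.8, 1.0, -1.7]
width: 0.0078
```

```bash
python3 -c "
from h import *
inc(*rest_target(0,0))
M=Rt(11,30); print('F tool',np.round(M.T@r.read_state()['ft_force'],1))"
```

```text
xyz [ 0.6 -0.5  0.8] rot [ 0.17 -0.24  0.1 ] | t 7.12 tcp [544.5 -24.2 127. ] F [ 3.8  1.  -1.7] w 7.8 j [ 0.75  -0.027 -0.7    2.207 -0.306  0.457  0.479]
F tool [ 2.6 -0.3  3.5]
```

Request:
{"name": "apply_moves", "arguments": {"increments": [{"grip": 255, "xyz": [0, 0, 0.4], "rotation": [0, 0, 0]}, {"grip": 228, "xyz": [0, 0, 0.4], "rotation": [0, 0, 0]}, {"grip": 215, "xyz": [0, 0, 0.4], "rotation": [0, 0, 0]}, {"grip": 200, "xyz": [0, 0, 0.4], "rotation": [0, 0, 0]}, {"grip": 180, "xyz": [0, 0, 0.4], "rotation": [0, 0, 0]}]}}

```text
time: 7.75
ee_pos: [0.5446, -0.0243, 0.1266]
eef_rot: [0.961, 0.093, 0.26, -0.023]
ft_force: [0.7, 0.1, 0.3]
width: 0.0218
```

```bash
python3 -c "
from h import *
inc(*rest_target(0,0))
for n in('wrist','side'):
    c=cam(n,n+'8.png')
cv2.imwrite('pics/side8z.png',cv2.resize(c['img'][130:260,180:340],None,fx=5,fy=4))"
```

```text
xyz [ 0.7 -0.5  0.4] rot [ 0.17 -0.24  0.1 ] | t 7.75 tcp [544.6 -24.3 126.6] F [0.7 0.1 0.3] w 21.8 j [ 0.75  -0.026 -0.7    2.207 -0.304  0.456  0.478]
```

View pics/side8z.png

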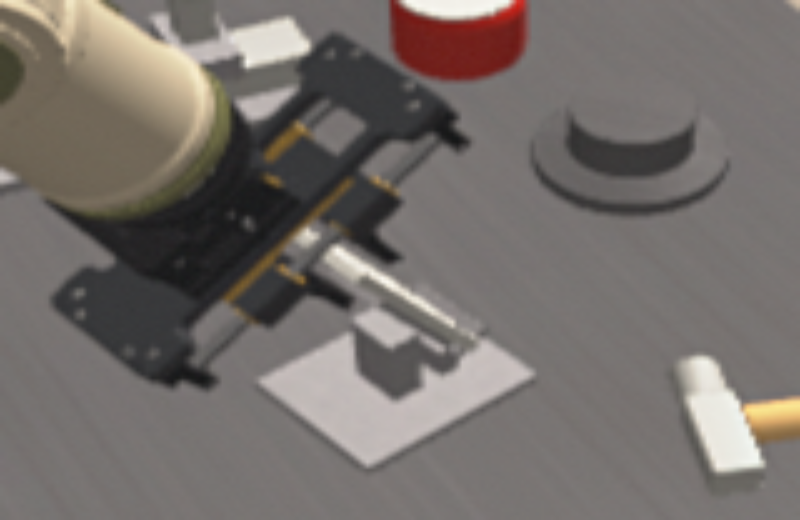

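View pics/wrist8.png

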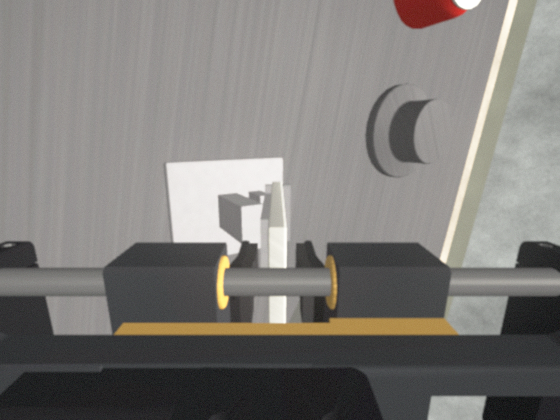

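Request:
{"name": "apply_moves", "arguments": {"increments": [{"grip": 180, "xyz": [0.5, 0, -10], "rotation": [0, 0, 0]}, {"grip": 180, "xyz": [0.5, 0, -30], "rotation": [0, 0, 0]}, {"grip": 150, "xyz": [0.5, 0, -60], "rotation": [0, 0, 0]}, {"grip": 100, "xyz": [0.5, 0, -100], "rotation": [0, 0, 0]}, {"grip": 50, "xyz": [0.5, 0, -140], "rotation": [0, 0, 0]}]}}

```text
time: 8.48
ee_pos: [0.4749, -0.0368, 0.2497]
eef_rot: [0.961, 0.093, 0.26, -0.023]
ft_force: [0.0, 0.2, 0.2]
width: 0.0478
```

Run:
```python
from h import *
M=Rt(11,-25,'-y'); print('pre'); inc(REST-120*M[:,2],M,True)
s=r.read_state(); M0=R.from_quat(s['eef_rot']).as_matrix(); p0=np.array(s['ee_pos'])*1000
# intermediates: tool vertical, yaw stepping
Mv=Rt(11,0,'-y'); print('vert'); inc([560,-18,330],Mv)
for n in('top','side'):
    c=cam(n,n+'9.png');np.savez(n+'9.npz',**c)
```

```text
pre
xyz [ 89.2  -2.  113. ] rot [-42.97 -43.3   82.36] | t 8.47 tcp [474.9 -36.8 249.7] F [0.  0.2 0.2] w 47.8 j [ 0.764 -0.388 -0.532  2.186 -0.531  0.854  0.675]
vert
xyz [115.8  -1.9 -25.4] rot [-23.61 -23.91  87.81] | t 8.47 tcp [474.9 -36.8 249.7] F [0.  0.2 0.2] w 47.8 j [ 0.764 -0.388 -0.532  2.186 -0.531  0.854  0.675]
```

View pics/side9.png

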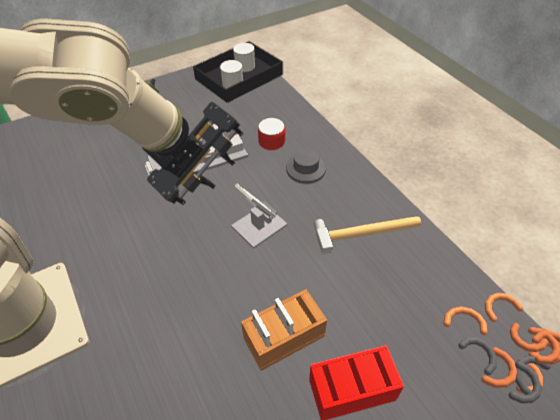

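View pics/top9.png

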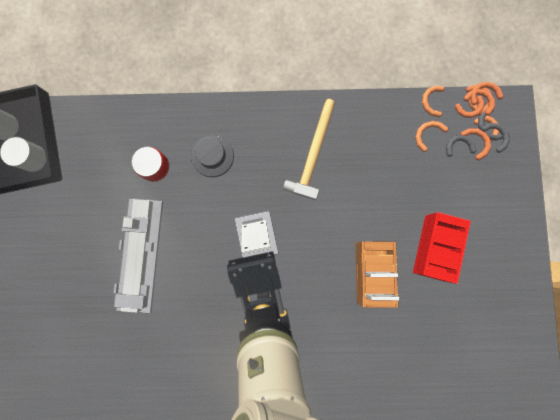

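The plate leans freely on the rest: top view at (255,235), side view at (255,205).

Run:
```python
from h import *
M=Rt(11,30)
for n,(u0,u1,v0,v1) in dict(top=(238,274,215,252),side=(230,282,180,222)).items():
    c={k:v for k,v in np.load(n+'9.npz').items()}
    P=(cloud(c)*1000)[v0:v1,u0:u1].reshape(-1,3)
    Q=(P-REST)@M
    k=(abs(Q[:,0]-4)<4)&(abs(Q[:,2])<80)&(abs(Q[:,1])<45)
    print(n,k.sum(),'n',np.median(Q[k,0]),'len',np.percentile(Q[k,2],[1,99]),'wid(-y)',np.percentile(Q[k,1],[1,99]),'tilt',np.polyfit(Q[k,2],Q[k,0],1)[0])
```

```text
top 753 n 4.1469514405600165 len [-65.87408575  66.9038192 ] wid(-y) [-27.77025841  30.77378654] tilt 0.009419137385216832
side 140 n 2.377982639432128 len [-67.38058671  68.13284097] wid(-y) [-25.74859515  32.23868585] tilt 0.026342616694333243
```

Request:
{"name": "apply_moves", "arguments": {"increments": [{"grip": 50, "xyz": [25, 0, -15], "rotation": [-2.6, -2.6, 9.7]}, {"grip": 20, "xyz": [50, 0, -30], "rotation": [-5.2, -5.3, 19.4]}, {"grip": 0, "xyz": [75, 0, -40], "rotation": [-7.9, -8, 29.2]}, {"grip": 0, "xyz": [100, 0, -35], "rotation": [-10.5, -10.6, 39]}, {"grip": 0, "xyz": [116, -2, -25], "rotation": [-13, -13.2, 48.5]}]}}

```text
time: 9.2
ee_pos: [0.5555, -0.0188, 0.3313]
eef_rot: [0.941, -0.309, 0.137, -0.011]
ft_force: [-0.0, 0.7, -1.4]
width: 0.0865
```

Run:
```python
from h import *
M=Rt(11,-25,'-y'); print('pre'); inc(REST-120*M[:,2],M,True)
Mv=Rt(11,0,'-y'); print('vert'); inc([570,-18,330],Mv)
```

```text
pre
xyz [-1.000e-01 -2.290e+01  1.419e+02] rot [-34.93 -20.83  39.45] | t 9.2 tcp [555.5 -18.8 331.3] F [-0.   0.7 -1.4] w 86.5 j [ 1.139 -0.022 -1.198  1.67   0.065  1.216 -0.71 ]
vert
xyz [10.4 -8.9  5.1] rot [-11.19 -11.62  42.39] | t 9.2 tcp [555.5 -18.8 331.3] F [-0.   0.7 -1.4] w 86.5 j [ 1.139 -0.022 -1.198  1.67   0.065  1.216 -0.71 ]
```

Request:
{"name": "apply_moves", "arguments": {"increments": [{"grip": 0, "xyz": [0, -3, 20], "rotation": [-7, -4.2, 7.9]}, {"grip": 0, "xyz": [0, -6, 40], "rotation": [-11, -6.2, 12]}]}}

```text
time: 9.45
ee_pos: [0.5681, -0.0181, 0.2982]
eef_rot: [0.909, -0.41, 0.058, 0.042]
ft_force: [-0.3, -2.0, 2.2]
width: 0.087
```

Run:
```python
from h import *
M=Rt(11,-25,'-y'); print('pre'); inc(REST-120*M[:,2],M,True)
```

```text
pre
xyz [  4.3 -37.3 101.7] rot [-24.88 -14.84  28.07] | t 9.45 tcp [568.1 -18.1 298.2] F [-0.3 -2.   2.2] w 87.0 j [ 0.865  0.334 -1.22   1.53   0.457  1.475 -1.22 ]
```

Request:
{"name": "apply_moves", "arguments": {"increments": [{"grip": 0, "xyz": [1, -9, 20], "rotation": [-6.2, -3.7, 7]}, {"grip": 0, "xyz": [2, -18, 40], "rotation": [-12.4, -7.4, 14]}]}}

```text
time: 9.7
ee_pos: [0.586, -0.0121, 0.2572]
eef_rot: [0.843, -0.525, -0.042, 0.107]
ft_force: [-0.3, -0.4, 1.1]
width: 0.0874
```

Run:
```python
from h import *
M=Rt(11,-25,'-y'); print('pre'); inc(REST-120*M[:,2],M,True)
```

```text
pre
xyz [  4.1 -32.3  54.4] rot [-12.2   -7.31  13.9 ] | t 9.7 tcp [586.  -12.1 257.2] F [-0.3 -0.4  1.1] w 87.4 j [ 0.559  0.578 -1.035  1.321  0.539  1.734 -1.539]
```

Request:
{"name": "apply_moves", "arguments": {"increments": [{"grip": 0, "xyz": [2, -16, 27], "rotation": [-6, -3.6, 7]}, {"grip": 0, "xyz": [4.1, -32.3, 54.4], "rotation": [-12.2, -7.3, 13.9]}, {"grip": 0, "xyz": [4.1, -32.3, 54.4], "rotation": [-12.2, -7.3, 13.9]}]}}

```text
time: 10.07
ee_pos: [0.6056, -0.0097, 0.1911]
eef_rot: [0.752, -0.62, -0.142, 0.17]
ft_force: [-0.7, -0.3, 0.8]
width: 0.0869
```

Run:
```python
from h import *
M=Rt(11,-25,'-y'); print('pre'); inc(REST-120*M[:,2],M,True)
inc(REST,M,True)
for n in('wrist','side'):
    c=cam(n,n+'10.png');np.savez(n+'10.npz',**c)
```

```text
pre
xyz [-0.2  2.  -5.7] rot [0.56 0.2  0.03] | t 10.07 tcp [605.6  -9.7 191.1] F [-0.7 -0.3  0.8] w 86.9 j [ 0.394  0.816 -0.892  1.109  0.516  1.904 -1.772]
xyz [  0.2   0.9 114.3] rot [0.56 0.2  0.03] | t 10.07 tcp [605.6  -9.7 191.1] F [-0.7 -0.3  0.8] w 86.9 j [ 0.394  0.816 -0.892  1.109  0.516  1.904 -1.772]
```

View pics/wrist10.png

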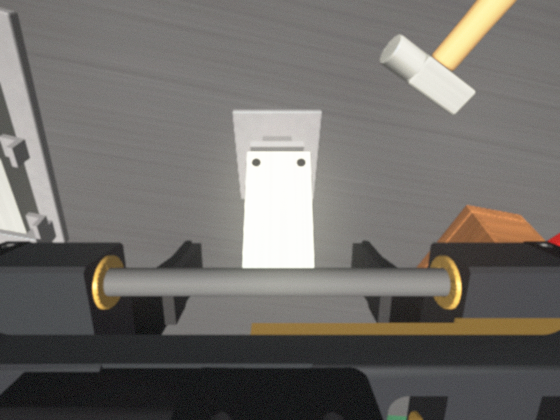

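View pics/side10.png

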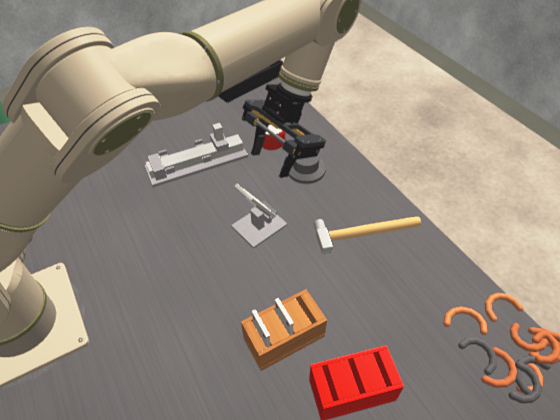

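Request:
{"name": "apply_moves", "arguments": {"increments": [{"grip": 0, "xyz": [0, 0.9, 30], "rotation": [0.5, 0.2, 0]}, {"grip": 0, "xyz": [0, 0.9, 60], "rotation": [0.5, 0.2, 0]}, {"grip": 0, "xyz": [0, 0.9, 90], "rotation": [0.5, 0.2, 0]}, {"grip": 0, "xyz": [0, 0.9, 108], "rotation": [0.5, 0.2, 0]}, {"grip": 0, "xyz": [0, 0.9, 114], "rotation": [0.5, 0.2, 0]}]}}

```text
time: 10.8
ee_pos: [0.558, -0.0183, 0.0953]
eef_rot: [0.756, -0.62, -0.133, 0.164]
ft_force: [-0.2, -0.3, 1.5]
width: 0.0872
```

Run:
```python
from h import *
M=Rt(11,-25,'-y'); inc(REST,M,True)
for n in('wrist','side'):
    c=cam(n,n+'11.png');np.savez(n+'11.npz',**c)
cv2.imwrite('pics/side11z.png',cv2.resize(c['img'][110:260,180:340],None,fx=5,fy=4))
```

```text
xyz [ 0.4 -1.3  7.1] rot [-0.65 -0.22  0.18] | t 10.8 tcp [558.  -18.3  95.3] F [-0.2 -0.3  1.5] w 87.2 j [ 0.497  0.797 -0.901  1.384  0.529  1.673 -1.81 ]
```

View pics/wrist11.png

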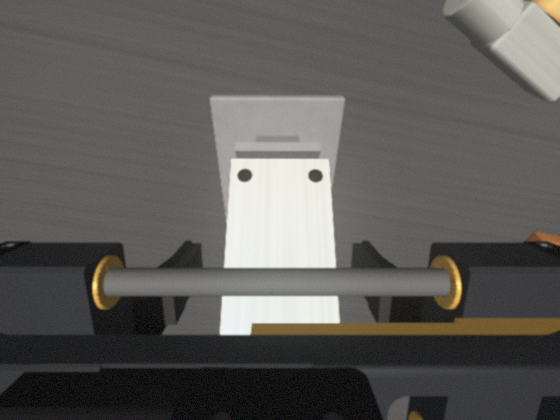

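View pics/side11z.png

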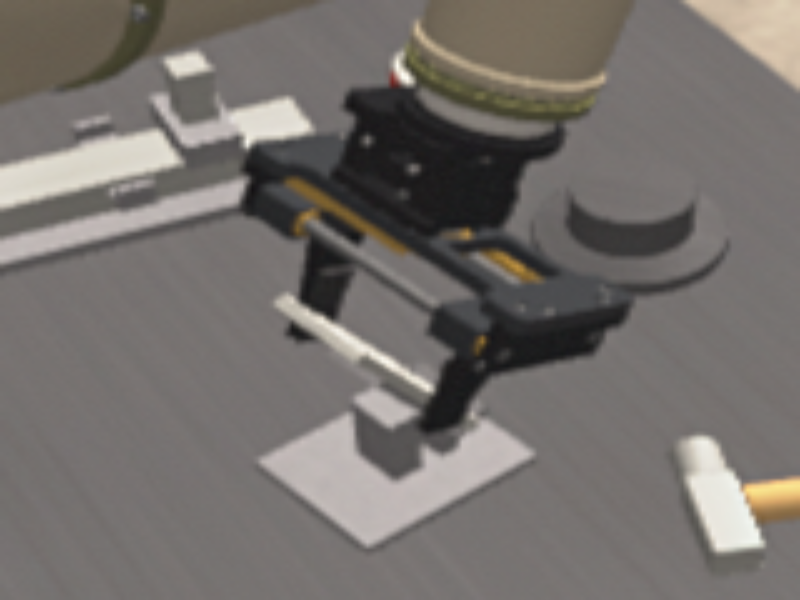

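Request:
{"name": "apply_moves", "arguments": {"increments": [{"grip": 0, "xyz": [1, -1.3, 4], "rotation": [-0.6, -0.2, 0.2]}, {"grip": 0, "xyz": [1, -1.3, 7.5], "rotation": [-0.6, -0.2, 0.2]}, {"grip": 40, "xyz": [1, -1.3, 7.5], "rotation": [-0.6, -0.2, 0.2]}, {"grip": 60, "xyz": [1, -1.3, 7.5], "rotation": [-0.6, -0.2, 0.2]}], "squeeze": 15}}

```text
time: 11.4
ee_pos: [0.5567, -0.0192, 0.0879]
eef_rot: [0.753, -0.621, -0.138, 0.167]
ft_force: [0.2, -0.5, 0.6]
width: 0.0742
```

Run:
```python
from h import *
M=Rt(11,-25,'-y'); inc(REST,M,True)
```

```text
xyz [-0.2  0.5 -0.2] rot [-0.03  0.01 -0.01] | t 11.4 tcp [556.7 -19.2  87.9] F [ 0.2 -0.5  0.6] w 74.2 j [ 0.494  0.809 -0.895  1.383  0.53   1.672 -1.813]
```

Request:
{"name": "apply_moves", "arguments": {"increments": [{"grip": 90, "xyz": [0, 0, 0], "rotation": [0, 0, 0]}, {"grip": 120, "xyz": [0, 0, 0], "rotation": [0, 0, 0]}, {"grip": 255, "xyz": [0, 0, 0], "rotation": [0, 0, 0]}, {"grip": 255, "xyz": [0, 0, 0], "rotation": [0, 0, 0]}], "squeeze": 15}}

```text
time: 11.9
ee_pos: [0.5568, -0.0194, 0.0881]
eef_rot: [0.753, -0.621, -0.137, 0.167]
ft_force: [-0.0, -1.2, 2.3]
width: 0.0596
```

Request:
{"name": "apply_moves", "arguments": {"increments": [{"grip": 255, "xyz": [0, 0, 0], "rotation": [0, 0, 0]}, {"grip": 255, "xyz": [0, 0, 0], "rotation": [0, 0, 0]}], "squeeze": 40}}

```text
time: 12.15
ee_pos: [0.5568, -0.0195, 0.0881]
eef_rot: [0.753, -0.621, -0.137, 0.167]
ft_force: [0.5, -0.6, 1.4]
width: 0.0596
```

Run:
```python
from h import *
M=Rt(11,-25,'-y'); inc(REST,M,True)
for n in('wrist',):
    c=cam(n,n+'12.png');np.savez(n+'12.npz',**c)
```

```text
xyz [-0.5  0.5 -0.1] rot [-0.04  0.   -0.02] | t 12.15 tcp [556.8 -19.5  88.1] F [ 0.5 -0.6  1.4] w 59.6 j [ 0.494  0.809 -0.895  1.383  0.53   1.672 -1.813]
```

View pics/wrist12.png

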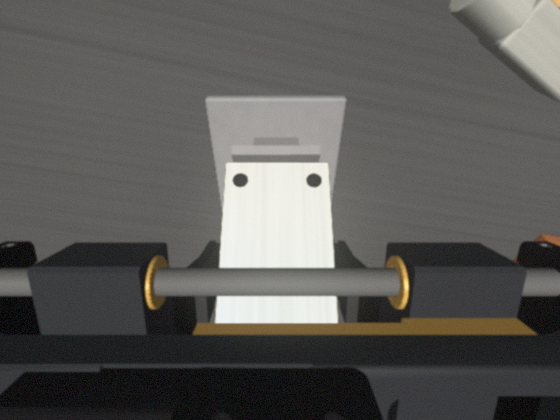

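Run:
```python
from h import *
F=Rt(11,30); n=F[:,0]; l=-F[:,2]; s=r.read_state(); M0=R.from_quat(s['eef_rot']).as_matrix()
for a,b in((4,8),(15,30),(25,60),(40,110)): print((M0.T@(a*n+b*l)).round(1))
```

```text
[ 0.   4.3 -7.9]
[  0.   16.  -29.5]
[  0.   34.8 -54.9]
[  0.   67.1 -95.9]
```

Request:
{"name": "apply_moves", "arguments": {"increments": [{"grip": 255, "xyz": [0, 4.3, -8], "rotation": [0, 0, 0]}, {"grip": 255, "xyz": [0, 10, -18], "rotation": [0, 0, 0]}, {"grip": 255, "xyz": [0, 16, -29.5], "rotation": [0, 0, 0]}, {"grip": 255, "xyz": [0, 35, -55], "rotation": [0, 0, 0]}, {"grip": 255, "xyz": [0, 67, -96], "rotation": [0, 0, 0]}]}}

```text
time: 12.82
ee_pos: [0.5362, -0.0234, 0.204]
eef_rot: [0.753, -0.621, -0.138, 0.167]
ft_force: [0.4, -0.2, -3.0]
width: 0.0594
```

Run:
```python
from h import *
M=Rt(11,0,'-y'); inc([540,0,260],M,True)
M=Rt(-5.2,35,'-y'); inc([494,278,200],M,True)
for n in('wrist','side'):
    c=cam(n,n+'13.png');np.savez(n+'13.npz',**c)
```

```text
xyz [-22.3  11.6 -44.2] rot [25.07  0.03 -0.  ] | t 12.82 tcp [536.2 -23.4 204. ] F [ 0.4 -0.2 -3. ] w 59.4 j [ 0.54   0.669 -0.952  1.338  0.449  1.83  -1.777]
xyz [-302.2  -25.6    2.5] rot [59.66  1.49 16.89] | t 12.82 tcp [536.2 -23.4 204. ] F [ 0.4 -0.2 -3. ] w 59.4 j [ 0.54   0.669 -0.952  1.338  0.449  1.83  -1.777]
```

View pics/side13.png

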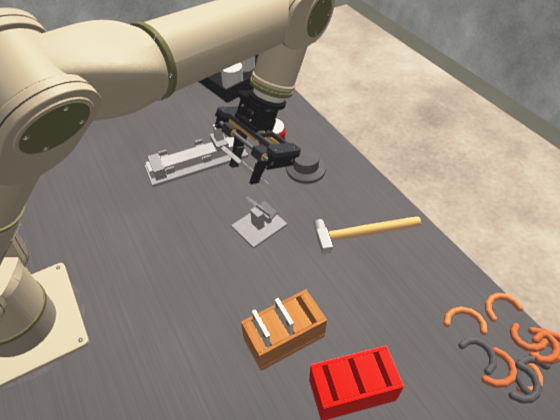

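Request:
{"name": "apply_moves", "arguments": {"increments": [{"grip": 255, "xyz": [0, 0, -15], "rotation": [10, 0, 0]}, {"grip": 255, "xyz": [-20, 5, -30], "rotation": [20, 0, 0]}, {"grip": 255, "xyz": [-40, 10, -40], "rotation": [30, 0, 0]}, {"grip": 255, "xyz": [-60, 10, -40], "rotation": [40, 0, 0]}]}}

```text
time: 13.42
ee_pos: [0.5321, 0.0371, 0.2539]
eef_rot: [0.77, -0.629, 0.066, -0.088]
ft_force: [-2.0, 1.5, 0.5]
width: 0.0593
```

Run:
```python
from h import *
M=Rt(-5.2,35,'-y'); inc([494,278,200],M,True)
```

```text
xyz [-241.4   -2.3   67. ] rot [22.27  7.23 15.22] | t 13.43 tcp [532.1  37.1 253.9] F [-2.   1.5  0.5] w 59.3 j [ 1.135  0.02  -1.258  1.805 -0.007  1.111 -1.488]
```

Request:
{"name": "apply_moves", "arguments": {"increments": [{"grip": 255, "xyz": [-40, 0, 0], "rotation": [3, 1, 2]}, {"grip": 255, "xyz": [-80, 0, 0], "rotation": [6, 2, 4]}, {"grip": 255, "xyz": [-120, -1, 0], "rotation": [9, 3, 6]}]}}

```text
time: 13.8
ee_pos: [0.5083, 0.1559, 0.2546]
eef_rot: [0.724, -0.664, 0.132, -0.134]
ft_force: [-0.1, 0.9, -2.3]
width: 0.0596
```

Run:
```python
from h import *
M=Rt(-5.2,35,'-y'); inc([494,278,200],M,True)
```

```text
xyz [-122.6   20.9   58.5] rot [13.18  4.11  9.2 ] | t 13.8 tcp [508.3 155.9 254.6] F [-0.1  0.9 -2.3] w 59.6 j [ 1.046 -0.358 -1.246  1.934 -0.328  0.961 -1.59 ]
```

Request:
{"name": "apply_moves", "arguments": {"increments": [{"grip": 255, "xyz": [-30, 5, 20], "rotation": [3.3, 1, 2.3]}, {"grip": 255, "xyz": [-61, 10, 40], "rotation": [6.6, 2, 4.6]}]}}

```text
time: 14.05
ee_pos: [0.5079, 0.218, 0.2118]
eef_rot: [-0.685, 0.685, -0.179, 0.169]
ft_force: [0.2, 0.3, -2.3]
width: 0.0595
```

Run:
```python
from h import *
M=Rt(-5.2,35,'-y'); inc([494,278,200],M,True)
```

```text
xyz [-59.6  16.4  13.9] rot [6.49 2.01 4.65] | t 14.05 tcp [507.9 218.  211.8] F [ 0.2  0.3 -2.3] w 59.5 j [ 1.043 -0.472 -1.398  2.018 -0.358  0.766 -1.811]
```

```bash
cat > kin.py <<'E'
import numpy as np
from scipy.spatial.transform import Rotation as R
from scipy.optimize import least_squares
D=[([1.231,.333,-.065,1.461,.022,1.35,-.089],[194.6,-593.6,229.9],[.8098,-.5867,-.0005,-.0003]),
([.949,.236,-.35,1.552,.081,1.369,.216],[428,-384.7,250],[.982,-.187,0,0]),
([.819,.323,-.452,1.522,.143,1.331,.332],[518.3,-305.2,219.6],[1,-.011,-.001,0]),
([.811,.409,-.438,1.644,.188,1.132,.298],[516.9,-307.3,112.7],[1,-.013,-.001,0]),
([.761,-.17,-.656,2.026,-.353,.767,.475],[557.3,-21.4,252.3],[.961,.094,.259,-.025]),
([.753,-.075,-.697,2.117,-.303,.6,.45],[556.1,-18.2,177.3],[.962,.095,.253,-.027]),
([.751,-.04,-.698,2.187,-.309,.49,.476],[547.9,-23.7,139],[.961,.093,.259,-.024]),
([.764,-.388,-.532,2.186,-.531,.854,.675],[474.9,-36.8,249.7],[.961,.093,.26,-.023]),
([1.139,-.022,-1.198,1.67,.065,1.216,-.71],[555.5,-18.8,331.3],[.941,-.309,.137,-.011]),
([.865,.334,-1.22,1.53,.457,1.475,-1.22],[568.1,-18.1,298.2],[.909,-.41,.058,.042]),
([.559,.578,-1.035,1.321,.539,1.734,-1.539],[586,-12.1,257.2],[.843,-.525,-.042,.107]),
([.394,.816,-.892,1.109,.516,1.904,-1.772],[605.6,-9.7,191.1],[.752,-.62,-.142,.17]),
([.497,.797,-.901,1.384,.529,1.673,-1.81],[558,-18.3,95.3],[.756,-.62,-.133,.164]),
([.54,.669,-.952,1.338,.449,1.83,-1.777],[536.2,-23.4,204],[.753,-.621,-.138,.167]),
([1.135,.02,-1.258,1.805,-.007,1.111,-1.488],[532.1,37.1,253.9],[.77,-.629,.066,-.088]),
([1.046,-.358,-1.246,1.934,-.328,.961,-1.59],[508.3,155.9,254.6],[.724,-.664,.132,-.134]),
([1.043,-.472,-1.398,2.018,-.358,.766,-1.811],[507.9,218,211.8],[-.685,.685,-.179,.169])]
def fk(q,par,S):
    # frames: fixed translations between unit rotation axes
    t=par.reshape(7,3); Rm=np.eye(3); p=np.zeros(3)
    ax='zyzyzyz'; p=p+t[0]*[0,0,0]
    for i in range(7):
        Rm=Rm@R.from_rotvec(np.eye(3)['xyz'.index(ax[i])]*S[i]*q[i]).as_matrix()
        p=p+Rm@(t[i])
    return p,Rm
if __name__=='__main__':
    import itertools
    # orientation sign test (base upright z, tool flips by sum=pi)
    best=[]
    for S in itertools.product([1,-1],repeat=7):
        As=[];Bs=[]
        e=[]
        for q,p,u in D:
            _,Rm=fk(q,np.zeros(21),S); e.append(Rm.T@R.from_quat(u).as_matrix())
        e=np.array(e); e0=R.from_matrix(e).mean().as_matrix(); err=np.mean([np.linalg.norm(x-e0) for x in e])
        best.append((err,S,e0))
    best.sort(key=lambda x:x[0]); print([(b[0].round(4),b[1]) for b in best[:3]]); S=best[0][1]; print(best[0][2].round(3))
    def res(x):
        return np.concatenate([fk(q,x,S)[0]-np.array(p)-[0,0,x[0]*0] for q,p,u in D])
    x0=np.zeros(21); 
    # linear in par: solve lstsq with small ridge; base offset z included via t0
    A=np.array([res(np.eye(21)[i])-res(x0) for i in range(21)]).T; b=-res(x0)
    x=np.linalg.lstsq(np.vstack([A,1e-3*np.eye(21)]),np.r_[b,np.zeros(21)],rcond=None)[0]
    print(x.reshape(7,3).round(1)); rr=(A@x-b).reshape(-1,3); print(np.abs(rr).max(0),np.sqrt((rr**2).mean()))
    np.savez('kin.npz',x=x,S=S,E=best[0][2])
E
python3 kin.py
```

```text
[(np.float64(0.0017), (-1, 1, -1, 1, -1, 1, -1)), (np.float64(0.6589), (-1, 1, -1, -1, 1, -1, -1)), (np.float64(0.726), (-1, 1, -1, -1, -1, -1, -1))]
[[-1.  0.  0.]
 [-0. -1. -0.]
 [ 0. -0.  1.]]
[[  0.8 -10.9 258.4]
 [ -0.8 -10.9 224.5]
 [  0.5 -12.3 224.5]
 [  0.3 -12.3 245.1]
 [  0.3   0.3 245.1]
 [  0.7   0.3 171.9]
 [ -0.   -0.  171.9]]
[0.26653487 0.38146051 0.37683561] 0.1715479939467909
```

```bash
cat >> kin.py <<'E'
K=np.load('kin.npz') if __import__('os').path.exists('kin.npz') else None
LO=np.array([-2.6,-.5,-1.47,.16,-1.27,.06,-2.6]);HI=np.array([2.6,2.12,1.34,2.42,4.41,2.06,2.6])
def FK(q):
    p,Rm=fk(q,K['x'],K['S']); return p,Rm@K['E']
def err(q,p,M):
    a,b=FK(q); return np.r_[(p-a),R.from_matrix(M@b.T).as_rotvec()*300]
def J(q):
    e0=FK(q); Jm=[]
    for i in range(7):
        d=np.array(q,float); d[i]+=1e-5; e=FK(d)
        Jm.append(np.r_[(e[0]-e0[0]),R.from_matrix(e[1]@e0[1].T).as_rotvec()*300]/1e-5)
    return np.array(Jm).T
def iksample(p,M,n=150,seed=0,margin=.05):
    rng=np.random.default_rng(seed); out=[]
    for _ in range(n):
        s=least_squares(lambda q:err(q,p,M),rng.uniform(LO,HI),bounds=(LO+margin,HI-margin))
        if s.cost<.5: out.append(s.x)
    return np.array(out)
def track(q,p,M,steps=20,lim=True):
    """min-norm differential tracking of a straight path"""
    q=np.array(q,float); a,b=FK(q); rv=R.from_matrix(b.T@M).as_rotvec(); hist=[q]
    for k in range(1,steps+1):
        tp=a+(p-a)*k/steps; tM=b@R.from_rotvec(rv*k/steps).as_matrix()
        for _ in range(3):
            Jm=J(q); q=q+Jm.T@np.linalg.solve(Jm@Jm.T+1e-3*np.eye(6),err(q,tp,tM))
            if lim: q=np.clip(q,LO,HI)
        hist.append(q)
    return np.array(hist)
E
python3 - <<'E'
from kin import *
from h import Rt
import numpy as np
M=Rt(-5.2,35,'-y'); g=np.array([494,278,44.])+11*M[:,2]
S=iksample(g,M); print(len(S)); 
if len(S): print(S[np.argsort(S[:,2])][::max(1,len(S)//10)].round(2))
# validate solver model
for a,b in((12,13),(14,15),(13,14),(15,16),(8,9),(3,4)):
    q=D[a][0]; p,MM=FK(D[b][0]); h=track(q,p,MM,lim=False); print(a,b,'sim',h[-1].round(3),'real',D[b][0])
E
```

```text
Traceback (most recent call last):
  File "kin.py", line 64, in iksample
    s=least_squares(lambda q:err(q,p,M),rng.uniform(LO,HI),bounds=(LO+margin,HI-margin))
ValueError: Initial guess is outside of provided bounds
```

```bash
sed -i 's/rng.uniform(LO,HI)/rng.uniform(LO+margin,HI-margin)/' kin.py
cat > t.py <<'E'
from kin import *
from h import Rt
import numpy as np
for tilt in(35,):
  for jw in('-y','y'):
    M=Rt(-5.2,tilt,jw); g=np.array([494,278,44.])+11*M[:,2]
    S=iksample(g,M,100); print(tilt,jw,len(S)); 
    if len(S): print(S[np.argsort(S[:,2])][::max(1,len(S)//8)].round(2))
for a,b in((12,13),(14,15),(13,14),(15,16),(8,9),(3,4)):
    q=D[a][0]; p,MM=FK(D[b][0]); h=track(q,p,MM,lim=False); print(a,b,'sim',h[-1].round(3),'real',D[b][0])
E
python3 t.py
```

```text
35 -y 38
[[-1.9   0.54  1.18  2.25  0.01  0.29 -2.55]
 [-1.9   0.54  1.18  2.25  0.01  0.29 -2.55]
 [-1.9   0.54  1.18  2.25  0.01  0.29 -2.55]
 [-1.9   0.54  1.18  2.25  0.    0.29 -2.55]
 [-1.91  0.54  1.18  2.25 -0.    0.29 -2.54]
 [-1.91  0.54  1.18  2.25 -0.    0.29 -2.54]
 [-1.91  0.54  1.18  2.25 -0.01  0.29 -2.53]
 [-1.92  0.57  1.21  2.25 -0.11  0.29 -2.44]
 [-1.95  0.62  1.25  2.25 -0.29  0.3  -2.28]
 [-1.96  0.64  1.26  2.25 -0.37  0.3  -2.21]]
35 y 75
[[ 0.33  0.83 -1.42  2.15  1.61  1.25 -0.39]
 [ 0.29  0.71 -1.34  2.15  1.54  1.14 -0.4 ]
 [ 0.04  0.43 -1.    2.16  1.34  0.87 -0.38]
 [-0.1   0.37 -0.84  2.17  1.28  0.79 -0.37]
 [-0.36  0.3  -0.56  2.18  1.19  0.7  -0.34]
 [-0.65  0.26 -0.25  2.19  1.11  0.63 -0.3 ]
 [-1.03  0.24  0.16  2.21  1.    0.55 -0.24]
 [-1.5   0.29  0.67  2.23  0.81  0.44 -0.1 ]
 [-1.79  0.42  1.02  2.24  0.44  0.33  0.21]]
12 13 sim [ 0.54   0.669 -0.952  1.338  0.449  1.83  -1.777] real [0.54, 0.669, -0.952, 1.338, 0.449, 1.83, -1.777]
14 15 sim [ 1.017 -0.335 -1.235  1.934 -0.294  0.955 -1.618] real [1.046, -0.358, -1.246, 1.934, -0.328, 0.961, -1.59]
13 14 sim [ 1.126  0.019 -1.249  1.805 -0.008  1.111 -1.488] real [1.135, 0.02, -1.258, 1.805, -0.007, 1.111, -1.488]
15 16 sim [ 1.058 -0.5   -1.395  2.018 -0.404  0.774 -1.774] real [1.043, -0.472, -1.398, 2.018, -0.358, 0.766, -1.811]
8 9 sim [ 0.821  0.302 -1.146  1.531  0.418  1.46  -1.194] real [0.865, 0.334, -1.22, 1.53, 0.457, 1.475, -1.22]
3 4 sim [ 0.769 -0.171 -0.663  2.026 -0.355  0.767  0.477] real [0.761, -0.17, -0.656, 2.026, -0.353, 0.767, 0.475]
```

```bash
cat > t2.py <<'E'
from kin import *
from h import Rt,REST
import numpy as np
def G(p,M): return np.array(p,float)+11*M[:,2]
qn=np.array(D[16][0])
RM=Rt(11,-25,'-y')
def run(q,wps,pr=False):
    worst=9
    for nm,p,M in wps:
        h=track(q,p,M,steps=12,lim=False); q=h[-1]; w=np.minimum(h-LO,HI-h).min(0); worst=min(worst,w.min())
        e=err(q,p,M)
        if pr: print(nm,q.round(2),'minmargin %.2f j%d'%(w.min(),w.argmin()+1),'err %.1f'%np.linalg.norm(e))
    return q,worst
if __name__=='__main__':
    F=Rt(11,30); n=F[:,0]; l=-F[:,2]
    back=[('b1',*[np.array(D[15][1],float),R.from_quat(D[15][2]).as_matrix()]),('b2',np.array(D[14][1],float),R.from_quat(D[14][2]).as_matrix()),
     ('above',G(REST+40*n+90*l,RM),RM),('mid',G(REST+10*n+20*l,RM),RM),('rest',G(REST,RM),RM),('pre',G(REST-120*RM[:,2],RM),RM)]
    q0,w=run(qn,back,True)
    for th in(0,15,20,25,30):
        M0=Rt(11,-th,'y'); V=Rt(-5.2,60-th,'y')
        for name,dirn in(('ccw',1),('cw',-1)):
            wps=[('v0',np.array([575.,-15,300]),Rt(11,0,'-y'))]
            for a in(45,90,135,179): wps.append(('yaw%d'%a,np.array([575.,-15,300]),R.from_euler('z',dirn*a,degrees=True).as_matrix()@Rt(11,0,'-y')))
            wps+=[('pre',G(REST-120*M0[:,2],M0),M0),('grasp',G(REST,M0),M0),('off',G(REST+10*n+20*l,M0),M0),('up',G(REST+40*n+100*l,M0),M0),
             ('half',G([540,100,230],Rt(4,30-th,'y')),Rt(4,30-th,'y')),('vup',G([494,278,180],V),V),('v',G([494,278,44],V),V)]
            print('theta',th,name); q,w=run(q0,wps,True)
E
python3 t2.py
```

```text
b1 [ 1.02 -0.33 -1.24  1.93 -0.29  0.96 -1.62] minmargin 0.03 j2 err 0.0
b2 [ 1.15  0.02 -1.27  1.8  -0.    1.11 -1.49] minmargin 0.17 j2 err 0.0
above [ 0.54  0.72 -0.97  1.33  0.49  1.82 -1.8 ] minmargin 0.18 j3 err 0.0
mid [ 0.52  0.8  -0.94  1.37  0.54  1.71 -1.82] minmargin 0.24 j6 err 0.0
rest [ 0.51  0.82 -0.93  1.38  0.55  1.68 -1.83] minmargin 0.35 j6 err 0.0
pre [ 0.41  0.82 -0.93  1.11  0.54  1.91 -1.78] minmargin 0.15 j6 err 0.0
theta 0 ccw
v0 [ 0.82  0.4  -1.15  1.44  0.36  1.53 -1.69] minmargin 0.15 j6 err 0.0
yaw45 [ 0.9   0.48 -1.31  1.44  0.46  1.57 -0.97] minmargin 0.16 j3 err 0.0
yaw90 [ 0.95  0.59 -1.47  1.44  0.59  1.62 -0.27] minmargin 0.00 j3 err 0.0
yaw135 [ 0.97  0.71 -1.61  1.44  0.72  1.7   0.43] minmargin -0.14 j3 err 0.0
yaw179 [ 0.96  0.84 -1.74  1.44  0.85  1.78  1.12] minmargin -0.27 j3 err 0.0
pre [ 1.01  0.91 -1.7   1.62  0.9   1.64  1.09] minmargin -0.27 j3 err 0.0
grasp [ 0.99  1.01 -1.57  1.75  1.02  1.48  1.04] minmargin -0.23 j3 err 0.0
off [ 1.    0.99 -1.6   1.73  0.99  1.51  1.05] minmargin -0.13 j3 err 0.0
up [ 1.05  0.91 -1.71  1.67  0.9   
[... 7828 characters left out ...]
in -0.57 j7 err 0.0
yaw135 [ 0.57  0.28 -0.76  1.45  0.19  1.49 -3.93] minmargin -1.33 j7 err 0.0
yaw179 [ 0.5   0.26 -0.67  1.46  0.16  1.48 -4.67] minmargin -2.07 j7 err 0.0
pre [ 0.2   0.8  -0.55  1.01  0.35  1.95 -4.8 ] minmargin -2.20 j7 err 0.0
grasp [ 0.28  0.76 -0.56  1.32  0.35  1.7  -4.83] minmargin -2.23 j7 err 0.0
off [ 0.28  0.73 -0.57  1.31  0.34  1.73 -4.82] minmargin -2.23 j7 err 0.0
up [ 0.3   0.64 -0.59  1.28  0.3   1.85 -4.8 ] minmargin -2.22 j7 err 0.0
half [ 0.35  0.24 -0.71  1.65  0.16  1.31 -5.03] minmargin -2.43 j7 err 0.0
vup [ 0.02  0.08 -0.87  2.02  0.66  0.85 -6.03] minmargin -3.43 j7 err 0.0
v [-0.13  0.34 -0.77  2.12  1.09  0.74 -6.46] minmargin -3.86 j7 err 0.0
```

```bash
cat > fast.py <<'E'
import numpy as np
from scipy.spatial.transform import Rotation as R
K=np.load('kin.npz'); T=K['x'].reshape(7,3); S=K['S']; E=K['E']
LO=np.array([-2.6,-.5,-1.47,.16,-1.27,.06,-2.6]);HI=np.array([2.6,2.12,1.34,2.42,4.41,2.06,2.6])
def fkj(q):
    Rm=np.eye(3);p=np.zeros(3);ax=[];og=[]
    for i in range(7):
        a=S[i]*q[i];c,s=np.cos(a),np.sin(a)
        if i%2==0: ax.append(S[i]*Rm[:,2]); r=np.array([[c,-s,0],[s,c,0],[0,0,1]])
        else: ax.append(S[i]*Rm[:,1]); r=np.array([[c,0,s],[0,1,0],[-s,0,c]])
        og.append(p); Rm=Rm@r; p=p+Rm@T[i]
    J=np.array([np.r_[np.cross(ax[i],p-og[i]),ax[i]*300] for i in range(7)]).T
    return p,Rm@E,J
def lg(M):
    w=np.array([M[2,1]-M[1,2],M[0,2]-M[2,0],M[1,0]-M[0,1]])/2; s=np.linalg.norm(w); c=(np.trace(M)-1)/2
    return w if s<1e-9 else w/s*np.arctan2(s,c)
def track(q,p,M,steps=None):
    q=np.array(q,float); a,b,_=fkj(q); rv=lg(b.T@M)
    if steps is None: steps=int(max(3,np.ceil(max(np.linalg.norm(p-a)/30,np.degrees(np.linalg.norm(rv))/6))))
    hist=[q]
    for k in range(1,steps+1):
        tp=a+(p-a)*k/steps; tM=b@R.from_rotvec(rv*k/steps).as_matrix()
        for _ in range(2):
            pp,MM,J=fkj(q); e=np.r_[tp-pp,lg(tM@MM.T)*300]
            q=q+J.T@np.linalg.solve(J@J.T+1e-3*np.eye(6),e)
        hist.append(q)
    return np.array(hist)
def run(q,wps,pr=False):
    worst=9
    for nm,p,M in wps:
        h=track(q,p,M); q=h[-1]; w=np.minimum(h-LO,HI-h).min(0); worst=min(worst,w.min())
        if pr: print(nm,q.round(2),'margin %.2f j%d'%(w.min(),w.argmin()+1))
    return q,worst
E
cat > t3.py <<'E'
from fast import *
from h import Rt,REST
import time
G=lambda p,M: np.array(p,float)+11*M[:,2]
q0=np.array([.41,.82,-.93,1.11,.54,1.91,-1.78]) # pre at rest, '-y'
F=Rt(11,30); n=F[:,0]; l=-F[:,2]
def tail(th):
    M0=Rt(11,-th,'y'); V=Rt(-5.2,60-th,'y'); H=Rt(4,30-th,'y')
    return [('pre',G(REST-120*M0[:,2],M0),M0),('grasp',G(REST,M0),M0),('off',G(REST+10*n+20*l,M0),M0),('up',G(REST+40*n+100*l,M0),M0),
             ('half',G([540,100,230],H),H),('vup',G([494,278,160],V),V),('v',G([494,278,44],V),V)]
rng=np.random.default_rng(1); best=(-9,); t0=time.time()
N=0
while time.time()-t0<400:
    N+=1
    k=rng.integers(2,6); yaws=np.sort(rng.uniform(-1,1,k-1)) if rng.random()<.5 else rng.uniform(-1.3,1.3,k-1)
    wps=[]
    for i in range(k-1):
        a=90*yaws[i]; # tool x heading relative +x, -y=-90
        az=rng.uniform(-45,30); rad=rng.uniform(450,680); 
        p=np.array([rad*np.cos(np.radians(az)),rad*np.sin(np.radians(az)),rng.uniform(260,400)])
        wps.append(((int(a),),p.round(-1),R.from_euler('z',a,degrees=True).as_matrix()@Rt(0,0,'x')@R.from_euler('y',0).as_matrix()))
    q,w=run(q0,wps)
    if w<.06: continue
    th=rng.choice([15,20,25]); q,w2=run(q,tail(th))
    if min(w,w2)>best[0]: best=(min(w,w2),wps,th,q); print(N,'%.2f'%best[0],th,[(x[0],x[1].tolist()) for x in wps],q.round(2),flush=True)
run(run(q0,best[1],True)[0],tail(best[2]),True)
E
timeout 560 python3 t3.py
```

```text
5 -0.03 20 [((-82,), [480.0, 120.0, 370.0]), ((74,), [400.0, -240.0, 380.0]), ((42,), [610.0, 220.0, 330.0])] [ 0.06  0.49 -1.07  2.2   1.51  0.97 -0.53]
26 0.13 20 [((-89,), [440.0, -140.0, 350.0]), ((87,), [350.0, -310.0, 270.0])] [ 0.05  0.49 -1.06  2.2   1.51  0.97 -0.53]
3378 0.14 25 [((-77,), [420.0, 220.0, 360.0]), ((40,), [490.0, -310.0, 320.0]), ((42,), [590.0, 20.0, 300.0]), ((84,), [540.0, 140.0, 290.0])] [ 0.05  0.44 -1.01  2.16  1.35  0.87 -0.39]
(-77,) [ 0.76  0.03 -1.33  1.57  0.03  1.57 -1.92] margin 0.14 j3
(40,) [ 1.1   0.28 -0.76  1.41  0.19  1.53  1.05] margin 0.14 j3
(42,) [ 0.6   0.36 -0.92  1.41  0.28  1.51  0.43] margin 0.53 j6
(84,) [ 0.56  0.33 -1.1   1.51  0.3   1.49  0.92] margin 0.37 j3
pre [ 0.41  0.81 -0.92  1.11  0.53  1.91  1.36] margin 0.15 j6
grasp [ 0.51  0.82 -0.92  1.38  0.55  1.68  1.32] margin 0.15 j6
off [ 0.51  0.8  -0.93  1.37  0.53  1.71  1.32] margin 0.35 j6
up [ 0.54  0.7  -0.97  1.33  0.47  1.83  1.35] margin 0.23 j6
half [ 0.74  0.3  -1.18  1.71  0.32  1.25  1.14] margin 0.23 j6
vup [ 0.28  0.17 -1.2   2.08  0.94  0.86 -0.  ] margin 0.22 j3
v [ 0.05  0.44 -1.01  2.16  1.35  0.87 -0.39] margin 0.26 j4
```

```bash
cat > q.py <<'E'
import sys
from h import *
from fast import track,LO,HI
F=Rt(11,30); n=F[:,0]; l=-F[:,2]
def go(p,M,grasp=True,k=None):
    """print row increments toward pose and predicted joints"""
    p=np.array(p,float); 
    if grasp: p=p+11*M[:,2]
    s=r.read_state(); q=s['joint_positions']
    inc(p,M)
    h=track(q,p,M); w=np.minimum(h-LO,HI-h).min(0); print('pred',h[-1].round(2),'margin %.2f j%d'%(w.min(),w.argmin()+1))
E
python3 - <<'E'
from q import *
M=Rt(11,5,'-y'); go([530,40,250],M)
E
```

```text
xyz [178.1 -32.7 -10.7] rot [-23.32  -3.96 -10.58] | t 14.05 tcp [507.9 218.  211.8] F [ 0.2  0.3 -2.3] w 59.5 j [ 1.043 -0.472 -1.398  2.018 -0.358  0.766 -1.811]
pred [ 2.   -0.28 -1.91  1.72 -0.3   1.25 -1.24] margin -0.44 j3
```

Run:
```python
from q import *
from fast import run
from kin import D
q=np.array(r.read_state()['joint_positions'])
pose=lambda i:(np.array(D[i][1],float),R.from_quat(D[i][2]).as_matrix())
RM=Rt(11,-25,'-y'); G=lambda p:np.array(p)+11*RM[:,2]
run(q,[('b1',*pose(15)),('b2',*pose(14)),('above',G(REST+40*n+90*l),RM),('mid',G(REST+10*n+20*l),RM),('rest',G(REST),RM)],True)
print()
run(q,[('b1',*pose(15)),('above',G(REST+40*n+100*l),RM)],True)
inc(*pose(15))
```

```text
b1 [ 1.01 -0.33 -1.23  1.93 -0.29  0.96 -1.63] margin 0.03 j2
b2 [ 1.15  0.02 -1.28  1.8  -0.    1.11 -1.49] margin 0.17 j2
above [ 0.55  0.73 -1.    1.33  0.5   1.83 -1.81] margin 0.15 j3
mid [ 0.53  0.81 -0.96  1.37  0.55  1.72 -1.83] margin 0.23 j6
rest [ 0.52  0.83 -0.95  1.38  0.57  1.69 -1.84] margin 0.34 j6

b1 [ 1.01 -0.33 -1.23  1.93 -0.29  0.96 -1.63] margin 0.03 j2
above [ 2.53 -0.74 -2.17  1.33 -0.38  1.75 -1.03] margin -0.70 j3
xyz [ 62.7 -20.6 -36.6] rot [-6.73 -2.11 -4.54] | t 14.05 tcp [507.9 218.  211.8] F [ 0.2  0.3 -2.3] w 59.5 j [ 1.043 -0.472 -1.398  2.018 -0.358  0.766 -1.811]
```

Request:
{"name": "apply_moves", "arguments": {"increments": [{"grip": 255, "xyz": [31, -10, -18], "rotation": [-3.4, -1, -2.3]}, {"grip": 255, "xyz": [62.7, -20.6, -36.6], "rotation": [-6.7, -2.1, -4.5]}]}}

```text
time: 14.3
ee_pos: [0.507, 0.1566, 0.2543]
eef_rot: [0.726, -0.662, 0.132, -0.132]
ft_force: [0.6, 0.9, -0.9]
width: 0.0593
```

Run:
```python
from q import *
from fast import run
from kin import D
q=np.array(r.read_state()['joint_positions'])
pose=lambda i:(np.array(D[i][1],float),R.from_quat(D[i][2]).as_matrix())
RM=Rt(11,-25,'-y'); G=lambda p:np.array(p)+11*RM[:,2]
run(q,[('b2',*pose(14)),('above',G(REST+40*n+90*l),RM)],True)
inc(*pose(14))
```

```text
b2 [ 1.15  0.02 -1.27  1.8  -0.    1.11 -1.49] margin 0.17 j2
above [ 0.55  0.72 -1.    1.33  0.5   1.83 -1.81] margin 0.15 j3
xyz [121.2 -12.5   7.6] rot [-8.88 -3.31 -5.8 ] | t 14.3 tcp [507.  156.6 254.3] F [ 0.6  0.9 -0.9] w 59.3 j [ 1.007 -0.329 -1.233  1.934 -0.282  0.958 -1.626]
```

Prediction matches. Continue.

Request:
{"name": "apply_moves", "arguments": {"increments": [{"grip": 255, "xyz": [40, -4, 2.5], "rotation": [-3, -1.1, -1.9]}, {"grip": 255, "xyz": [80, -8, 5], "rotation": [-6, -2.2, -3.9]}, {"grip": 255, "xyz": [121, -12.5, 7.6], "rotation": [-8.9, -3.3, -5.8]}]}}

```text
time: 14.68
ee_pos: [0.5318, 0.0364, 0.2539]
eef_rot: [0.771, -0.628, 0.066, -0.087]
ft_force: [-0.1, 0.6, -2.9]
width: 0.0591
```

Run:
```python
from q import *
RM=Rt(11,-25,'-y'); go(REST+40*n+90*l,RM)
```

```text
xyz [59.7 12.1 66.1] rot [-37.47   0.37   0.74] | t 14.68 tcp [531.8  36.4 253.9] F [-0.1  0.6 -2.9] w 59.1 j [ 1.154e+00  2.500e-02 -1.278e+00  1.803e+00 -1.000e-03  1.114e+00
 -1.489e+00]
pred [ 0.55  0.73 -1.    1.33  0.5   1.83 -1.81] margin 0.15 j3
```

Request:
{"name": "apply_moves", "arguments": {"increments": [{"grip": 255, "xyz": [15, 3, 16], "rotation": [-9.4, 0.1, 0.2]}, {"grip": 255, "xyz": [30, 6, 33], "rotation": [-18.8, 0.2, 0.4]}, {"grip": 255, "xyz": [45, 9, 50], "rotation": [-28.1, 0.3, 0.6]}, {"grip": 255, "xyz": [59.7, 12, 66], "rotation": [-37.5, 0.4, 0.7]}, {"grip": 255, "xyz": [59.7, 12, 66], "rotation": [-37.5, 0.4, 0.7]}]}}

```text
time: 15.3
ee_pos: [0.5461, -0.0211, 0.1817]
eef_rot: [0.753, -0.62, -0.142, 0.17]
ft_force: [0.0, 0.5, -2.3]
width: 0.0592
```

Run:
```python
from q import *
RM=Rt(11,-25,'-y'); G0=np.array([556.8,-19.5,88.1])-11*RM[:,2]
go(REST+40*n+90*l,RM); 
for a,b in((20,40),(6,10),(2,3)): go(G0+a*n+b*l,RM)
for k in('side','wrist'):c=cam(k,k+'14.png')
```

```text
xyz [-0.   1.9 -4.2] rot [0.62 0.1  0.09] | t 15.3 tcp [546.1 -21.1 181.7] F [ 0.   0.5 -2.3] w 59.2 j [ 0.543  0.738 -0.995  1.323  0.504  1.831 -1.81 ]
pred [ 0.55  0.73 -1.    1.33  0.5   1.83 -1.81] margin 0.23 j6
xyz [  0.6 -28.5  40.6] rot [0.62 0.1  0.09] | t 15.3 tcp [546.1 -21.1 181.7] F [ 0.   0.5 -2.3] w 59.2 j [ 0.543  0.738 -0.995  1.323  0.504  1.831 -1.81 ]
pred [ 0.53  0.79 -0.97  1.35  0.54  1.75 -1.82] margin 0.23 j6
xyz [  0.7 -45.3  69.1] rot [0.62 0.1  0.09] | t 15.3 tcp [546.1 -21.1 181.7] F [ 0.   0.5 -2.3] w 59.2 j [ 0.543  0.738 -0.995  1.323  0.504  1.831 -1.81 ]
pred [ 0.52  0.82 -0.96  1.37  0.56  1.71 -1.83] margin 0.23 j6
xyz [  0.7 -48.8  76.3] rot [0.62 0.1  0.09] | t 15.3 tcp [546.1 -21.1 181.7] F [ 0.   0.5 -2.3] w 59.2 j [ 0.543  0.738 -0.995  1.323  0.504  1.831 -1.81 ]
pred [ 0.52  0.83 -0.95  1.38  0.57  1.7  -1.84] margin 0.23 j6
```

View pics/wrist14.png

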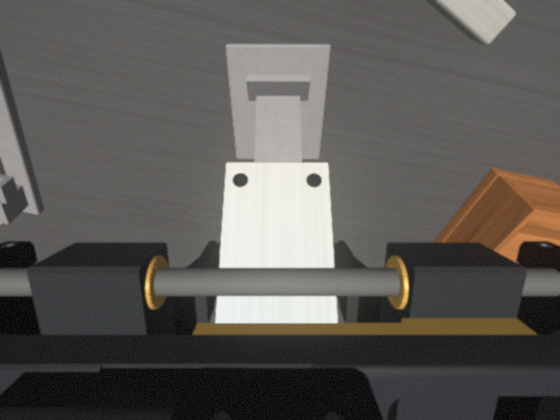

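View pics/side14.png

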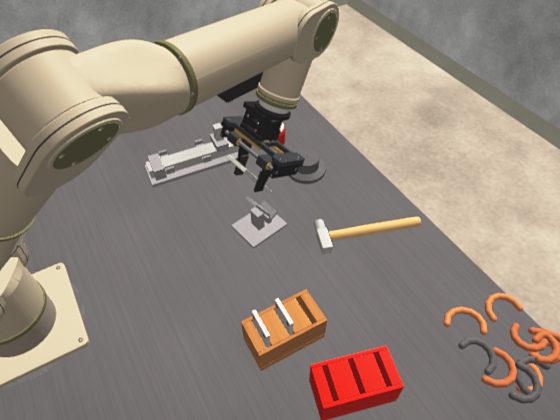

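The plate sits in the grip exactly as when taken (holes at (240,180) and (314,180) again), so it hasn't slipped. I'm lowering it back on the rest so I can regrasp with the jaws turned half round, because the vice pose isn't reachable with this grip.

Request:
{"name": "apply_moves", "arguments": {"increments": [{"grip": 255, "xyz": [0.6, -15, 20], "rotation": [0.6, 0.1, 0]}, {"grip": 255, "xyz": [0.6, -28, 40], "rotation": [0.6, 0.1, 0]}, {"grip": 255, "xyz": [0.7, -38, 57], "rotation": [0.6, 0.1, 0]}, {"grip": 255, "xyz": [0.7, -45, 69], "rotation": [0.6, 0.1, 0]}, {"grip": 255, "xyz": [0.7, -46, 71], "rotation": [0.6, 0.1, 0]}]}}

```text
time: 16.02
ee_pos: [0.5573, -0.0186, 0.1]
eef_rot: [0.755, -0.62, -0.136, 0.165]
ft_force: [-0.1, 0.4, -2.9]
width: 0.0593
```

Run:
```python
from q import *
RM=Rt(11,-25,'-y'); G0=np.array([556.8,-19.5,88.1])-11*RM[:,2]
for a,b in((2,1.5),(0,0)): go(G0+a*n+b*l,RM)
print((F.T@r.read_state()['ft_force']).round(1))
```

```text
xyz [ 0.8 -4.3  8.6] rot [-0.34 -0.04  0.14] | t 16.02 tcp [557.3 -18.6 100. ] F [-0.1  0.4 -2.9] w 59.3 j [ 0.526  0.821 -0.96   1.376  0.561  1.703 -1.833]
pred [ 0.52  0.84 -0.95  1.38  0.57  1.7  -1.84] margin 0.36 j6
xyz [ 0.8 -4.3 11.1] rot [-0.34 -0.04  0.14] | t 16.02 tcp [557.3 -18.6 100. ] F [-0.1  0.4 -2.9] w 59.3 j [ 0.526  0.821 -0.96   1.376  0.561  1.703 -1.833]
pred [ 0.52  0.84 -0.95  1.38  0.57  1.69 -1.84] margin 0.36 j6
[-1.5 -0.4  2.5]
```

Request:
{"name": "apply_moves", "arguments": {"increments": [{"grip": 255, "xyz": [0.8, -3, 4], "rotation": [-0.3, 0, 0.1]}, {"grip": 255, "xyz": [0.8, -4, 7], "rotation": [-0.3, 0, 0.1]}, {"grip": 255, "xyz": [0.8, -4.3, 9], "rotation": [-0.3, 0, 0.1]}, {"grip": 255, "xyz": [0.8, -4.3, 9.5], "rotation": [-0.3, 0, 0.1]}]}}

```text
time: 16.52
ee_pos: [0.5574, -0.0194, 0.0897]
eef_rot: [0.754, -0.621, -0.137, 0.167]
ft_force: [-0.2, -0.4, -3.3]
width: 0.0593
```

Run:
```python
from q import *
RM=Rt(11,-25,'-y'); G0=np.array([556.8,-19.5,88.1])-11*RM[:,2]
go(G0,RM)
print((F.T@r.read_state()['ft_force']).round(1))
```

```text
xyz [ 0.  -0.1  1.7] rot [-0.05 -0.04  0.04] | t 16.52 tcp [557.4 -19.4  89.7] F [-0.2 -0.4 -3.3] w 59.3 j [ 0.522  0.835 -0.952  1.378  0.568  1.693 -1.837]
pred [ 0.52  0.84 -0.95  1.38  0.57  1.69 -1.84] margin 0.37 j6
[-1.9  0.3  2.7]
```

Request:
{"name": "apply_moves", "arguments": {"increments": [{"grip": 255, "xyz": [0, 0, 0.8], "rotation": [0, 0, 0]}, {"grip": 255, "xyz": [0, 0, 1.5], "rotation": [0, 0, 0]}, {"grip": 255, "xyz": [0, 0, 2], "rotation": [0, 0, 0]}, {"grip": 255, "xyz": [0, 0, 2], "rotation": [0, 0, 0]}]}}

```text
time: 17.02
ee_pos: [0.5568, -0.0195, 0.0881]
eef_rot: [0.754, -0.621, -0.137, 0.167]
ft_force: [0.4, 0.3, -1.0]
width: 0.0593
```

Run:
```python
from q import *
RM=Rt(11,-25,'-y'); G0=np.array([556.8,-19.5,88.1])-11*RM[:,2]
go(G0,RM)
print((F.T@r.read_state()['ft_force']).round(1))
```

```text
xyz [ 0. -0. -0.] rot [-0.08 -0.04  0.03] | t 17.02 tcp [556.8 -19.5  88.1] F [ 0.4  0.3 -1. ] w 59.3 j [ 0.523  0.835 -0.952  1.382  0.568  1.69  -1.837]
pred [ 0.52  0.84 -0.95  1.38  0.57  1.69 -1.84] margin 0.37 j6
[-0.1 -0.2  1.1]
```

Request:
{"name": "apply_moves", "arguments": {"increments": [{"grip": 76, "xyz": [0, 0, 0.2], "rotation": [0, 0, 0]}, {"grip": 70, "xyz": [0, 0, 0.2], "rotation": [0, 0, 0]}, {"grip": 50, "xyz": [0, 0, 0.2], "rotation": [0, 0, 0]}, {"grip": 20, "xyz": [0, 0, 0.2], "rotation": [0, 0, 0]}, {"grip": 0, "xyz": [0, 0, 0.2], "rotation": [0, 0, 0]}]}}

```text
time: 17.65
ee_pos: [0.5567, -0.0195, 0.0879]
eef_rot: [0.754, -0.621, -0.137, 0.167]
ft_force: [0.2, -0.1, 0.7]
width: 0.082
```

Run:
```python
from q import *
RM=Rt(11,-25,'-y')
go(REST,RM)
for k in('side','wrist'):c=cam(k,k+'15.png')
```

```text
xyz [-0.5  0.4 -0.3] rot [-0.08 -0.04  0.04] | t 17.65 tcp [556.7 -19.5  87.9] F [ 0.2 -0.1  0.7] w 82.0 j [ 0.523  0.835 -0.952  1.382  0.568  1.689 -1.837]
pred [ 0.52  0.84 -0.95  1.38  0.57  1.69 -1.84] margin 0.37 j6
```

View pics/wrist15.png

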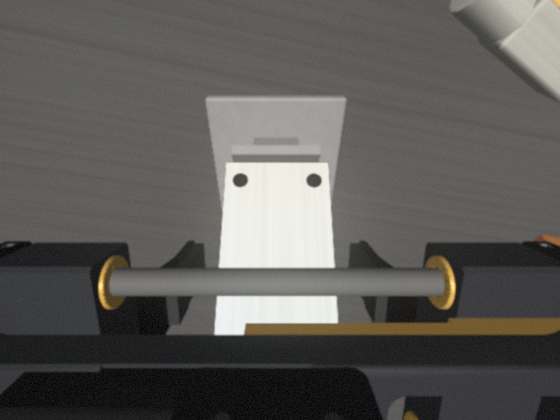

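```bash
cat > t4.py <<'E'
from q import *
from fast import run
G=lambda p,M: np.array(p,float)+11*M[:,2]
RM=Rt(11,-25,'-y')
def tail(th,y2=100):
    M0=Rt(11,-th,'y'); V=Rt(-5.2,60-th,'y'); H=Rt(4,30-th,'y'); U=Rt(-5.2,0,'y')
    return [('prehi',G(REST-190*M0[:,2],M0),M0),('pre',G(REST-120*M0[:,2],M0),M0),('grasp',G(REST,M0),M0),('off',G(REST+10*n+20*l,M0),M0),('up',G(REST+40*n+100*l,M0),M0),
             ('half',G([540,y2,230],H),H),('vup',G([494,278,160],V),V),('v',G([494,278,44],V),V),('vup',G([494,278,160],V),V),('up',G([520,250,260],U),U)]
A=[('A',np.array([440.,-140,350]),Rt(1,0,'-y')),('B',np.array([350.,-310,270]),Rt(-3,0,'y'))]
if __name__=='__main__':
    q=np.array(r.read_state()['joint_positions'])
    for th in(20,25):
        print(th); run(q,[('back',G(REST-120*RM[:,2],RM),RM)]+A+tail(th),True)
E
python3 t4.py; python3 -c "
from t4 import *
go(REST-120*RM[:,2],RM)"
```

```text
20
back [ 0.42  0.83 -0.95  1.11  0.55  1.92 -1.79] margin 0.14 j6
A [ 1.46 -0.05 -1.19  1.62 -0.04  1.54 -1.27] margin 0.14 j6
B [ 1.49  0.   -0.85  1.76  0.    1.38  2.16] margin 0.28 j3
prehi [ 0.4   0.74 -0.94  1.04  0.52  1.94  1.39] margin 0.12 j6
pre [ 0.48  0.74 -0.95  1.22  0.51  1.8   1.36] margin 0.12 j6
grasp [ 0.55  0.76 -0.93  1.46  0.54  1.58  1.32] margin 0.26 j6
off [ 0.56  0.74 -0.95  1.44  0.52  1.61  1.33] margin 0.45 j6
up [ 0.6   0.64 -0.99  1.4   0.46  1.73  1.36] margin 0.33 j6
half [ 0.82  0.21 -1.21  1.78  0.27  1.13  1.18] margin 0.26 j3
vup [ 0.32  0.2  -1.29  2.13  1.12  0.89 -0.17] margin 0.09 j3
v [ 0.06  0.49 -1.07  2.2   1.51  0.97 -0.53] margin 0.18 j3
vup [ 0.31  0.2  -1.29  2.13  1.11  0.89 -0.17] margin 0.18 j3
up [ 0.43  0.53 -1.32  1.52  0.51  1.49  0.59] margin 0.09 j3
25
back [ 0.42  0.83 -0.95  1.11  0.55  1.92 -1.79] margin 0.14 j6
A [ 1.46 -0.05 -1.19  1.62 -0.04  1.54 -1.27] margin 0.14 j6
B [ 1.49  0.   -0.85  1.76  0.    1.38  2.16] margin 0.28 j3
prehi [ 0.32  0.84 -0.9   0.9   0.55  2.06  1.4 ] margin 0.00 j6
pre [ 0.41  0.81 -0.92  1.11  0.53  1.91  1.36] margin 0.00 j6
grasp [ 0.5   0.82 -0.92  1.38  0.54  1.68  1.32] margin 0.15 j6
off [ 0.51  0.79 -0.93  1.37  0.53  1.71  1.33] margin 0.35 j6
up [ 0.54  0.69 -0.97  1.33  0.47  1.82  1.35] margin 0.24 j6
half [ 0.74  0.3  -1.18  1.71  0.32  1.25  1.14] margin 0.24 j6
vup [ 0.27  0.17 -1.19  2.08  0.94  0.86 -0.  ] margin 0.23 j3
v [ 0.05  0.44 -1.01  2.16  1.35  0.87 -0.39] margin 0.26 j4
vup [ 0.27  0.17 -1.2   2.08  0.94  0.86 -0.  ] margin 0.26 j4
up [ 0.39  0.47 -1.21  1.52  0.44  1.46  0.64] margin 0.22 j3
xyz [  -0.4    0.3 -120.3] rot [-0.08 -0.04  0.03] | t 17.75 tcp [556.7 -19.5  87.9] F [ 0.4 -0.3  0.3] w 85.1 j [ 0.523  0.835 -0.952  1.382  0.569  1.689 -1.837]
pred [ 0.42  0.83 -0.95  1.11  0.55  1.92 -1.79] margin 0.14 j6
```

Request:
{"name": "apply_moves", "arguments": {"increments": [{"grip": 0, "xyz": [0, 0, -20], "rotation": [0, 0, 0]}, {"grip": 0, "xyz": [0, 0, -50], "rotation": [0, 0, 0]}, {"grip": 0, "xyz": [0, 0, -85], "rotation": [0, 0, 0]}, {"grip": 0, "xyz": [0, 0, -120], "rotation": [0, 0, 0]}]}}

```text
time: 18.25
ee_pos: [0.6066, -0.0097, 0.1977]
eef_rot: [0.754, -0.621, -0.137, 0.167]
ft_force: [-0.8, 0.8, 0.5]
width: 0.087
```

Run:
```python
from t4 import *
go(A[0][1],A[0][2],False)
for k in('top','side'):
    c=cam(k,k+'16.png'); np.savez(k+'16.npz',**c)
```

```text
xyz [ 96.  235.1 -58.6] rot [24.86 -2.2   9.89] | t 18.25 tcp [606.6  -9.7 197.7] F [-0.8  0.8  0.5] w 87.0 j [ 0.42   0.827 -0.954  1.107  0.554  1.918 -1.792]
pred [ 1.46 -0.05 -1.18  1.62 -0.04  1.54 -1.27] margin 0.14 j6
```

View pics/side16.png

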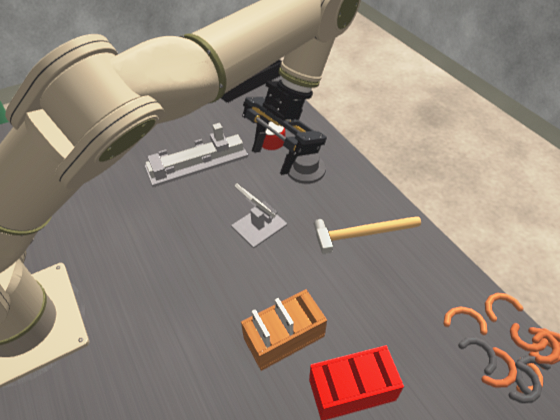

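Request:
{"name": "apply_moves", "arguments": {"increments": [{"grip": 0, "xyz": [19, 47, -12], "rotation": [5, -0.4, 2]}, {"grip": 0, "xyz": [38, 94, -23], "rotation": [9.9, -0.9, 4]}, {"grip": 0, "xyz": [58, 141, -35], "rotation": [14.9, -1.3, 5.9]}, {"grip": 0, "xyz": [77, 188, -47], "rotation": [19.9, -1.8, 7.9]}, {"grip": 0, "xyz": [96, 235, -58.6], "rotation": [24.9, -2.2, 9.9]}]}}

```text
time: 18.98
ee_pos: [0.4558, -0.1268, 0.3392]
eef_rot: [0.72, -0.694, -0.018, 0.012]
ft_force: [-1.3, -1.1, 1.5]
width: 0.0871
```

Run:
```python
from t4 import *
go(A[0][1],A[0][2],False)
go(A[1][1],A[1][2],False)
```

```text
xyz [ 12.5  16.8 -10.2] rot [2.43 0.45 1.15] | t 18.98 tcp [ 455.8 -126.8  339.2] F [-1.3 -1.1  1.5] w 87.1 j [ 1.333  0.087 -1.203  1.581  0.08   1.572 -1.405]
pred [ 1.43 -0.05 -1.16  1.62 -0.04  1.54 -1.28] margin 0.27 j3
xyz [179.7 109.6  72.4] rot [  -0.56    3.73 -174.81] | t 18.98 tcp [ 455.8 -126.8  339.2] F [-1.3 -1.1  1.5] w 87.1 j [ 1.333  0.087 -1.203  1.581  0.08   1.572 -1.405]
pred [ 1.63  0.01 -0.99  1.75  0.01  1.38  2.16] margin 0.26 j3
```

Request:
{"name": "apply_moves", "arguments": {"increments": [{"grip": 0, "xyz": [12.5, 17, -10], "rotation": [2.4, 0.4, 1.1]}, {"grip": 0, "xyz": [12.5, 17, -10], "rotation": [2.4, 0.4, 1.1]}]}}

```text
time: 19.23
ee_pos: [0.4384, -0.142, 0.3502]
eef_rot: [0.711, -0.703, 0.001, 0.002]
ft_force: [0.0, 0.1, 0.1]
width: 0.0868
```

Run:
```python
from t4 import *
go(A[1][1],A[1][2],False)
```

```text
xyz [166.5  90.3  81. ] rot [ 4.1000e-01  5.0000e-02 -1.7631e+02] | t 19.23 tcp [ 438.4 -142.   350.2] F [0.  0.1 0.1] w 86.8 j [ 1.457 -0.054 -1.171  1.619 -0.045  1.543 -1.271]
pred [ 1.47  0.   -0.83  1.76  0.    1.38  2.16] margin 0.30 j3
```

Request:
{"name": "apply_moves", "arguments": {"increments": [{"grip": 0, "xyz": [10, 5.3, 4.8], "rotation": [0, 0, -10.4]}, {"grip": 0, "xyz": [19.6, 10.6, 9.5], "rotation": [0, 0, -20.8]}, {"grip": 0, "xyz": [29.4, 16, 14.3], "rotation": [0, 0, -31.1]}, {"grip": 0, "xyz": [39.2, 21.2, 19], "rotation": [0, 0, -41.5]}, {"grip": 0, "xyz": [49, 26.5, 23.8], "rotation": [0, 0, -52]}]}}

```text
time: 19.85
ee_pos: [0.4126, -0.1908, 0.3253]
eef_rot: [0.949, -0.316, -0.001, 0.002]
ft_force: [0.2, 0.6, 0.3]
width: 0.087
```

Run:
```python
from t4 import *
go(A[1][1],A[1][2],False)
```

```text
xyz [ 21.4 132.7  55.7] rot [ 9.0000e-02  2.3000e-01 -1.2385e+02] | t 19.85 tcp [ 412.6 -190.8  325.3] F [0.2 0.6 0.3] w 87.0 j [ 1.444 -0.065 -1.04   1.682 -0.053  1.494 -0.234]
pred [ 1.48  0.   -0.84  1.76  0.    1.38  2.16] margin 0.43 j3
```

Request:
{"name": "apply_moves", "arguments": {"increments": [{"grip": 0, "xyz": [1.8, 11, 4.6], "rotation": [0, 0, -10.4]}, {"grip": 0, "xyz": [3.6, 22, 9.2], "rotation": [0, 0, -20.8]}, {"grip": 0, "xyz": [5.3, 33, 14], "rotation": [0, 0, -31.1]}, {"grip": 0, "xyz": [7.1, 44, 18.5], "rotation": [0, 0, -41.5]}, {"grip": 0, "xyz": [9, 55, 23], "rotation": [0, 0, -52]}]}}

```text
time: 20.48
ee_pos: [0.3871, -0.2395, 0.3009]
eef_rot: [0.991, 0.136, -0.002, -0.0]
ft_force: [1.0, 0.9, 0.5]
width: 0.0871
```

Run:
```python
from t4 import *
go(A[1][1],A[1][2],False)
q=np.array(r.read_state()['joint_positions']); run(q,A[1:]+tail(25)[1:],True); print(); run(q,tail(25)[1:],True)
```

```text
xyz [-54.6  57.9  31.1] rot [ -0.21   0.18 -71.39] | t 20.48 tcp [ 387.1 -239.5  300.9] F [1.  0.9 0.5] w 87.1 j [ 1.441 -0.047 -0.937  1.726 -0.036  1.447  0.781]
pred [ 1.48  0.   -0.84  1.76  0.    1.38  2.16] margin 0.44 j7
B [ 1.48  0.   -0.84  1.76  0.    1.38  2.16] margin 0.44 j7
pre [ 0.4   0.81 -0.9   1.11  0.52  1.9   1.37] margin 0.16 j6
grasp [ 0.5   0.81 -0.9   1.38  0.53  1.67  1.33] margin 0.16 j6
off [ 0.5   0.79 -0.91  1.37  0.52  1.7   1.33] margin 0.36 j6
up [ 0.53  0.69 -0.95  1.33  0.46  1.82  1.36] margin 0.24 j6
half [ 0.72  0.29 -1.15  1.71  0.31  1.24  1.15] margin 0.24 j6
vup [ 0.26  0.17 -1.19  2.08  0.94  0.85 -0.  ] margin 0.25 j3
v [ 0.04  0.44 -1.    2.16  1.35  0.87 -0.38] margin 0.26 j4
vup [ 0.27  0.17 -1.19  2.08  0.94  0.86 -0.  ] margin 0.26 j4
up [ 0.38  0.46 -1.2   1.52  0.43  1.45  0.65] margin 0.23 j3

pre [ 0.46  0.87 -1.06  1.11  0.62  1.95  1.31] margin 0.11 j6
grasp [ 0.57  0.89 -1.06  1.38  0.64  1.73  1.26] margin 0.11 j6
off [ 0.58  0.87 -1.07  1.37  0.63  1.76  1.26] margin 0.30 j6
up [ 0.61  0.77 -1.12  1.33  0.56  1.87  1.28] margin 0.19 j6
half [ 0.86  0.42 -1.38  1.71  0.46  1.3   1.03] margin 0.09 j3
vup [ 0.32  0.2  -1.26  2.08  0.97  0.88 -0.02] margin 0.01 j3
v [ 0.08  0.46 -1.05  2.16  1.36  0.89 -0.39] margin 0.21 j3
vup [ 0.32  0.2  -1.25  2.08  0.96  0.87 -0.02] margin 0.22 j3
up [ 0.41  0.5  -1.27  1.52  0.48  1.47  0.61] margin 0.15 j3
```

Continue to B.

Request:
{"name": "apply_moves", "arguments": {"increments": [{"grip": 0, "xyz": [-8, 8.5, 4.5], "rotation": [0, 0, -10.4]}, {"grip": 0, "xyz": [-16, 17, 9], "rotation": [0, 0, -20.8]}, {"grip": 0, "xyz": [-24, 25, 13.5], "rotation": [0, 0, -31.1]}, {"grip": 0, "xyz": [-32, 34, 18], "rotation": [0, 0, -41.5]}, {"grip": 0, "xyz": [-40, 42, 23], "rotation": [0, 0, -52]}]}}

```text
time: 21.1
ee_pos: [0.3603, -0.2901, 0.2763]
eef_rot: [0.829, 0.56, -0.002, -0.003]
ft_force: [-0.2, 0.2, 1.5]
width: 0.0867
```

Run:
```python
from t4 import *
go(A[1][1],A[1][2],False)
```

```text
xyz [-22.3  -2.    6.4] rot [ -0.39  -0.05 -18.92] | t 21.1 tcp [ 360.3 -290.1  276.3] F [-0.2  0.2  1.5] w 86.7 j [ 1.462 -0.008 -0.863  1.754 -0.005  1.399  1.788]
pred [ 1.48  0.   -0.84  1.76  0.    1.38  2.16] margin 0.44 j7
```

Request:
{"name": "apply_moves", "arguments": {"increments": [{"grip": 0, "xyz": [-11, -1, 3], "rotation": [0, 0, -9.5]}, {"grip": 0, "xyz": [-22, -2, 6.4], "rotation": [-0.4, 0, -19]}]}}

```text
time: 21.35
ee_pos: [0.3508, -0.3088, 0.2681]
eef_rot: [0.722, 0.692, 0.001, -0.002]
ft_force: [0.0, -0.7, 0.3]
width: 0.0871
```

Run:
```python
from t4 import *
M0=Rt(11,-25,'y'); go(REST-120*M0[:,2],M0)
```

```text
xyz [309.8 242.4  71.8] rot [ 24.82  -3.15 -13.19] | t 21.35 tcp [ 350.8 -308.8  268.1] F [ 0.  -0.7  0.3] w 87.1 j [ 1.479  0.008 -0.842  1.76   0.004  1.38   2.164]
pred [ 0.4   0.81 -0.9   1.11  0.52  1.9   1.37] margin 0.16 j6
```

Request:
{"name": "apply_moves", "arguments": {"increments": [{"grip": 0, "xyz": [38.7, 30.3, 9], "rotation": [3.1, -0.4, -1.6]}, {"grip": 0, "xyz": [77.4, 60.6, 18], "rotation": [6.2, -0.8, -3.3]}, {"grip": 0, "xyz": [116, 91, 27], "rotation": [9.3, -1.2, -5]}, {"grip": 0, "xyz": [155, 121, 36], "rotation": [12.4, -1.6, -6.6]}, {"grip": 0, "xyz": [193.6, 151.5, 45], "rotation": [15.5, -2, -8.2]}]}}

```text
time: 21.98
ee_pos: [0.5117, -0.1194, 0.2214]
eef_rot: [0.663, 0.736, -0.106, -0.088]
ft_force: [0.8, -1.2, 0.7]
width: 0.0872
```

Run:
```python
from t4 import *
M0=Rt(11,-25,'y'); go(REST-120*M0[:,2],M0)
```

```text
xyz [ 99.7 107.8  -6.6] rot [ 9.08 -1.15 -4.88] | t 21.98 tcp [ 511.7 -119.4  221.4] F [ 0.8 -1.2  0.7] w 87.2 j [ 0.831  0.502 -0.998  1.484  0.411  1.663  1.487]
pred [ 0.4   0.81 -0.91  1.11  0.53  1.91  1.36] margin 0.15 j6
```

Request:
{"name": "apply_moves", "arguments": {"increments": [{"grip": 0, "xyz": [33, 36, -6], "rotation": [3, -0.4, -1.6]}, {"grip": 0, "xyz": [66, 72, -8], "rotation": [6, -0.8, -3.2]}, {"grip": 0, "xyz": [99.7, 107.8, -6.6], "rotation": [9.1, -1.1, -4.9]}, {"grip": 0, "xyz": [99.7, 107.8, -6.6], "rotation": [9.1, -1.1, -4.9]}]}}

```text
time: 22.48
ee_pos: [0.6062, -0.0021, 0.1911]
eef_rot: [0.616, 0.756, -0.169, -0.141]
ft_force: [-0.6, -0.7, 0.0]
width: 0.0874
```

Run:
```python
from t4 import *
M0=Rt(11,-25,'y'); go(REST,M0)
for k in('wrist',):
    c=cam(k,k+'17.png'); np.savez(k+'17.npz',**c)
```

```text
xyz [ -7.3  -3.  115.2] rot [-0.48 -0.04  0.64] | t 22.48 tcp [606.2  -2.1 191.1] F [-0.6 -0.7  0. ] w 87.4 j [ 0.392  0.824 -0.915  1.107  0.529  1.908  1.361]
pred [ 0.5   0.82 -0.91  1.38  0.54  1.68  1.32] margin 0.15 j6
```

View pics/wrist17.png

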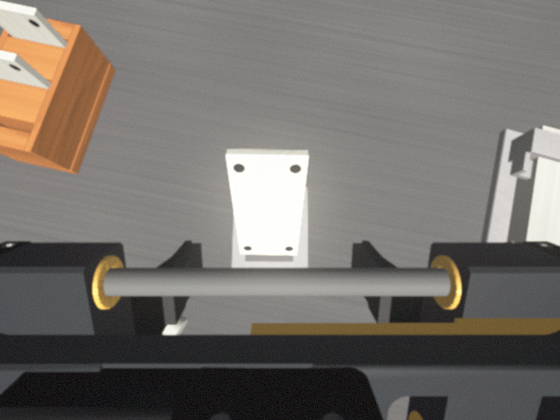

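Request:
{"name": "apply_moves", "arguments": {"increments": [{"grip": 0, "xyz": [-7.8, -3, 15], "rotation": [-0.5, 0, 0.6]}, {"grip": 0, "xyz": [-7.8, -3, 40], "rotation": [-0.5, 0, 0.6]}, {"grip": 0, "xyz": [-7.8, -3, 65], "rotation": [-0.5, 0, 0.6]}]}}

```text
time: 22.9
ee_pos: [0.5772, -0.0189, 0.1342]
eef_rot: [0.623, 0.752, -0.166, -0.136]
ft_force: [0.0, -0.4, -0.3]
width: 0.0869
```

Run:
```python
from t4 import *
M0=Rt(11,-25,'y'); go(REST,M0)
for k in('wrist',):
    c=cam(k,k+'18.png'); np.savez(k+'18.npz',**c)
```

```text
xyz [ 3.9  0.7 50.3] rot [ 0.16  0.02 -0.3 ] | t 22.9 tcp [577.2 -18.9 134.2] F [ 0.  -0.4 -0.3] w 86.9 j [ 0.475  0.805 -0.917  1.282  0.531  1.769  1.339]
pred [ 0.5   0.82 -0.91  1.38  0.54  1.68  1.32] margin 0.29 j6
```

View pics/wrist18.png

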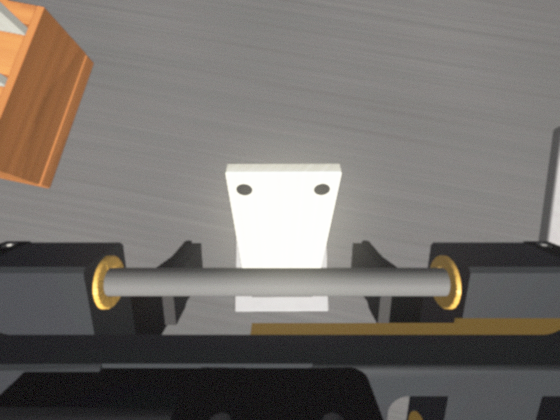

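Request:
{"name": "apply_moves", "arguments": {"increments": [{"grip": 0, "xyz": [3.4, 0.7, 10], "rotation": [0.1, 0, -0.3]}, {"grip": 0, "xyz": [3.4, 0.7, 25], "rotation": [0.1, 0, -0.3]}, {"grip": 0, "xyz": [3.4, 0.7, 40], "rotation": [0.1, 0, -0.3]}, {"grip": 0, "xyz": [3.4, 0.7, 50], "rotation": [0.1, 0, -0.3]}, {"grip": 30, "xyz": [3.4, 0.7, 50.5], "rotation": [0.1, 0, -0.3]}], "squeeze": 15}}

```text
time: 23.58
ee_pos: [0.5539, -0.0205, 0.0849]
eef_rot: [0.621, 0.753, -0.168, -0.139]
ft_force: [-0.7, -0.2, 0.3]
width: 0.0827
```

Run:
```python
from t4 import *
M0=Rt(11,-25,'y'); go(REST,M0)
for k in('wrist',):
    c=cam(k,k+'19.png'); np.savez(k+'19.npz',**c)
```

```text
xyz [ 1.   0.9 -4.2] rot [-0.21  0.01  0.  ] | t 23.57 tcp [553.9 -20.5  84.9] F [-0.7 -0.2  0.3] w 82.7 j [ 0.505  0.818 -0.911  1.39   0.542  1.674  1.321]
pred [ 0.5   0.82 -0.91  1.38  0.54  1.68  1.32] margin 0.38 j6
```

View pics/wrist19.png

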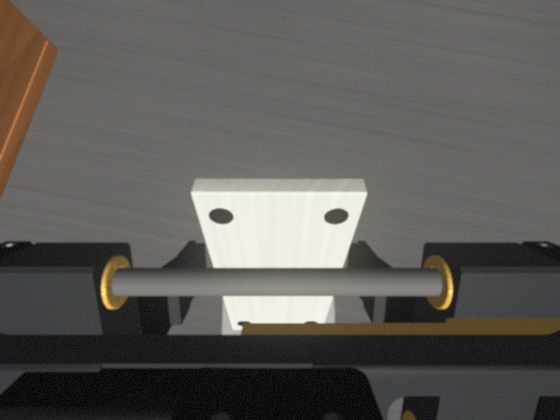

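Request:
{"name": "apply_moves", "arguments": {"increments": [{"grip": 40, "xyz": [0.5, 0.9, -4], "rotation": [-0.2, 0, 0]}, {"grip": 60, "xyz": [0.5, 0.9, -4], "rotation": [-0.2, 0, 0]}, {"grip": 70, "xyz": [0.5, 0.9, -4], "rotation": [-0.2, 0, 0]}], "squeeze": 15}}

```text
time: 24.0
ee_pos: [0.5569, -0.0193, 0.0888]
eef_rot: [0.621, 0.753, -0.167, -0.137]
ft_force: [-0.6, 0.8, -0.2]
width: 0.0651
```

Run:
```python
from t4 import *
M0=Rt(11,-25,'y'); go(REST,M0)
```

```text
xyz [ 0.3 -0.2  0.7] rot [0.06 0.02 0.  ] | t 24.0 tcp [556.9 -19.3  88.8] F [-0.6  0.8 -0.2] w 65.1 j [ 0.503  0.816 -0.912  1.382  0.541  1.679  1.321]
pred [ 0.5   0.82 -0.91  1.38  0.54  1.68  1.32] margin 0.38 j6
```

Request:
{"name": "apply_moves", "arguments": {"increments": [{"grip": 100, "xyz": [0, 0, 0.5], "rotation": [0, 0, 0]}, {"grip": 255, "xyz": [0, 0, 0.5], "rotation": [0, 0, 0]}, {"grip": 255, "xyz": [0, 0, 0.5], "rotation": [0, 0, 0]}], "squeeze": 15}}

```text
time: 24.38
ee_pos: [0.5567, -0.0194, 0.0884]
eef_rot: [0.621, 0.753, -0.167, -0.137]
ft_force: [0.3, 0.7, 0.6]
width: 0.0601
```

Request:
{"name": "apply_moves", "arguments": {"increments": [{"grip": 255, "xyz": [0, 0, 0], "rotation": [0, 0, 0]}, {"grip": 255, "xyz": [0, 0, 0], "rotation": [0, 0, 0]}], "squeeze": 40}}

```text
time: 24.62
ee_pos: [0.5567, -0.0194, 0.0885]
eef_rot: [0.621, 0.753, -0.167, -0.137]
ft_force: [0.8, -0.6, 0.8]
width: 0.0595
```

Run:
```python
from t4 import *
M0=Rt(11,-25,'y'); go(REST,M0)
q=np.array(r.read_state()['joint_positions']); run(q,tail(25)[3:],True)
s=r.read_state(); MM=R.from_quat(s['eef_rot']).as_matrix()
for a,b in((4,8),(15,30),(25,60),(40,100)): print((MM.T@(a*n+b*l)).round(1))
```

```text
xyz [ 0.4 -0.2  0.3] rot [ 0.07  0.02 -0.  ] | t 24.62 tcp [556.7 -19.4  88.5] F [ 0.8 -0.6  0.8] w 59.5 j [ 0.503  0.816 -0.912  1.383  0.541  1.678  1.321]
pred [ 0.5   0.82 -0.91  1.38  0.54  1.68  1.32] margin 0.38 j6
off [ 0.51  0.79 -0.92  1.37  0.53  1.71  1.33] margin 0.35 j6
up [ 0.54  0.69 -0.96  1.33  0.47  1.82  1.35] margin 0.24 j6
half [ 0.74  0.3  -1.17  1.71  0.32  1.25  1.14] margin 0.24 j6
vup [ 0.27  0.17 -1.19  2.08  0.94  0.86 -0.  ] margin 0.23 j3
v [ 0.05  0.44 -1.01  2.16  1.35  0.87 -0.39] margin 0.26 j4
vup [ 0.27  0.17 -1.2   2.08  0.94  0.86 -0.  ] margin 0.26 j4
up [ 0.39  0.47 -1.21  1.52  0.44  1.46  0.64] margin 0.22 j3
[-0.  -4.2 -7.9]
[ -0.  -15.9 -29.5]
[ -0.  -34.7 -54.9]
[ -0.  -58.9 -90.2]
```

Request:
{"name": "apply_moves", "arguments": {"increments": [{"grip": 255, "xyz": [0, -4.2, -8], "rotation": [0, 0, 0]}, {"grip": 255, "xyz": [0, -10, -18], "rotation": [0, 0, 0]}, {"grip": 255, "xyz": [0, -16, -29.5], "rotation": [0, 0, 0]}, {"grip": 255, "xyz": [0, -35, -55], "rotation": [0, 0, 0]}, {"grip": 255, "xyz": [0, -59, -90], "rotation": [0, 0, 0]}]}}

```text
time: 25.25
ee_pos: [0.5408, -0.0224, 0.196]
eef_rot: [0.621, 0.753, -0.167, -0.138]
ft_force: [0.2, -0.5, -2.1]
width: 0.0593
```

Run:
```python
from t4 import *
t=tail(25); q=np.array(r.read_state()['joint_positions']); run(q,t[5:8],True)
go(t[5][1],t[5][2],False)
for k in('wrist','side'):
    c=cam(k,k+'20.png')
```

```text
half [ 0.74  0.3  -1.17  1.71  0.32  1.25  1.14] margin 0.23 j6
vup [ 0.27  0.17 -1.19  2.08  0.94  0.86 -0.  ] margin 0.23 j3
v [ 0.05  0.44 -1.01  2.16  1.35  0.87 -0.39] margin 0.26 j4
xyz [120.2  11.6 -30.8] rot [-29.96   1.24   6.99] | t 25.25 tcp [540.8 -22.4 196. ] F [ 0.2 -0.5 -2.1] w 59.3 j [ 0.54   0.691 -0.965  1.333  0.468  1.825  1.353]
pred [ 0.74  0.3  -1.17  1.71  0.32  1.25  1.14] margin 0.23 j6
```

View pics/wrist20.png

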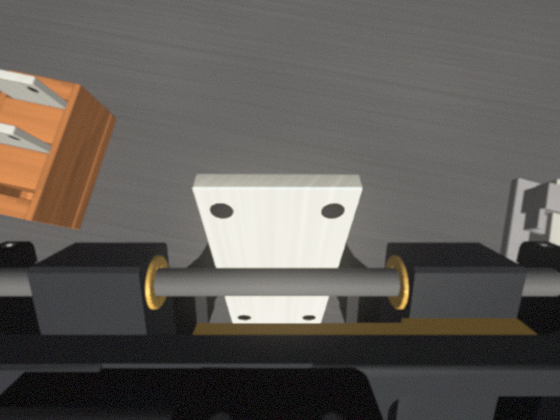

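Request:
{"name": "apply_moves", "arguments": {"increments": [{"grip": 255, "xyz": [30, 3, -10], "rotation": [-7.5, 0.3, 1.7]}, {"grip": 255, "xyz": [60, 6, -18], "rotation": [-15, 0.6, 3.5]}, {"grip": 255, "xyz": [90, 9, -25], "rotation": [-22.5, 0.9, 5.2]}, {"grip": 255, "xyz": [120, 11.6, -31], "rotation": [-30, 1.2, 7]}]}}

```text
time: 25.85
ee_pos: [0.5425, 0.1018, 0.2234]
eef_rot: [0.681, 0.73, 0.036, 0.034]
ft_force: [-0.7, 0.8, -2.4]
width: 0.0596
```

Run:
```python
from t4 import *
t=tail(25); q=np.array(r.read_state()['joint_positions']); run(q,t[6:8],True)
go(t[6][1],t[6][2],False)
```

```text
vup [ 0.28  0.17 -1.2   2.08  0.94  0.86 -0.  ] margin 0.23 j3
v [ 0.05  0.44 -1.01  2.16  1.35  0.87 -0.39] margin 0.26 j4
xyz [178.2 -37.   68.9] rot [-29.24  -3.17   8.69] | t 25.85 tcp [542.5 101.8 223.4] F [-0.7  0.8 -2.4] w 59.6 j [ 0.742  0.285 -1.177  1.709  0.314  1.239  1.142]
pred [ 0.28  0.17 -1.2   2.08  0.94  0.86 -0.  ] margin 0.23 j3
```

Request:
{"name": "apply_moves", "arguments": {"increments": [{"grip": 255, "xyz": [36, -8, 9], "rotation": [-5.8, -0.6, 1.7]}, {"grip": 255, "xyz": [72, -16, 20], "rotation": [-11.7, -1.3, 3.5]}, {"grip": 255, "xyz": [107, -24, 33], "rotation": [-17.5, -1.9, 5.2]}, {"grip": 255, "xyz": [143, -31, 50], "rotation": [-23.4, -2.5, 7]}, {"grip": 255, "xyz": [178, -37, 69], "rotation": [-29.2, -3.2, 8.7]}]}}

```text
time: 26.48
ee_pos: [0.5027, 0.2568, 0.1587]
eef_rot: [0.706, 0.652, 0.18, 0.209]
ft_force: [0.2, -1.9, -3.2]
width: 0.0594
```

Request:
{"name": "apply_moves", "arguments": {"increments": [{"grip": 255, "xyz": [0, 0, 0], "rotation": [0, 0, 0]}]}}

```text
time: 26.6
ee_pos: [0.4998, 0.2596, 0.1571]
eef_rot: [0.704, 0.654, 0.18, 0.208]
ft_force: [0.2, -0.3, -2.7]
width: 0.0595
```

Run:
```python
from t4 import *
t=tail(25); go(t[6][1],t[6][2],False)
for k in('wrist','side','top'):
    c=cam(k,k+'21.png');np.savez(k+'21.npz',**c)
    if k=='side': cv2.imwrite('pics/side21z.png',cv2.resize(c['img'][80:210,120:280],None,fx=4,fy=4))
```

```text
xyz [17.9 -3.9  4.5] rot [-3.07  0.49  1.14] | t 26.6 tcp [499.8 259.6 157.1] F [ 0.2 -0.3 -2.7] w 59.5 j [ 0.393  0.145 -1.25   2.066  0.816  0.848  0.163]
pred [ 0.29  0.18 -1.22  2.08  0.95  0.86 -0.01] margin 0.22 j3
```

View pics/wrist21.png

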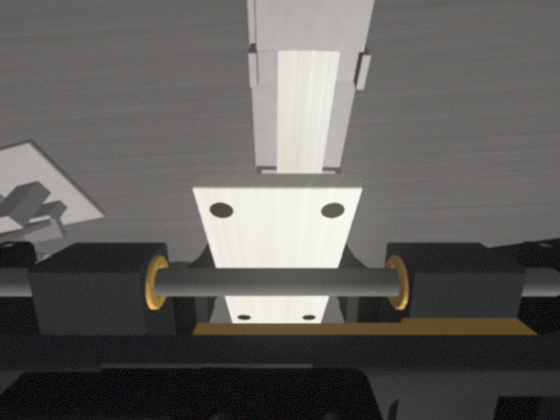

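View pics/side21z.png

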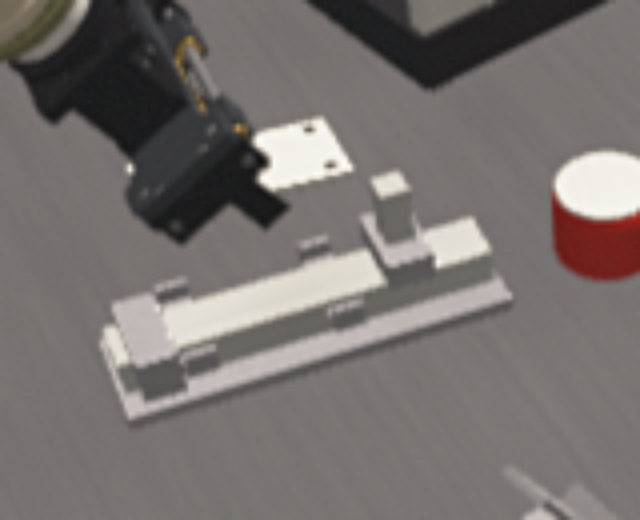

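View pics/top21.png

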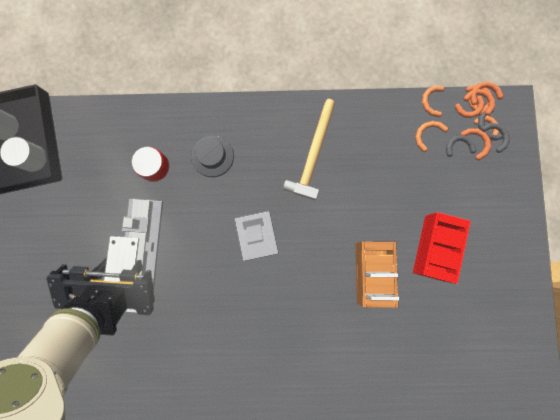

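Request:
{"name": "apply_moves", "arguments": {"increments": [{"grip": 255, "xyz": [9, -2, 2], "rotation": [-1.5, 0.2, 0.6]}, {"grip": 255, "xyz": [17.9, -3.9, 4.5], "rotation": [-3.1, 0.5, 1.1]}, {"grip": 255, "xyz": [17.9, -3.9, 4.5], "rotation": [-3.1, 0.5, 1.1]}]}}

```text
time: 27.12
ee_pos: [0.5037, 0.2732, 0.1527]
eef_rot: [0.706, 0.641, 0.202, 0.223]
ft_force: [-0.6, -0.4, -3.3]
width: 0.0592
```

Run:
```python
from t4 import *
V=Rt(-5.2,35,'y'); go([494,278,85],V)
```

```text
xyz [  4.  -47.1  60.6] rot [ 0.01  0.24 -0.27] | t 27.12 tcp [503.7 273.2 152.7] F [-0.6 -0.4 -3.3] w 59.2 j [ 3.060e-01  1.790e-01 -1.217e+00  2.080e+00  9.450e-01  8.600e-01
  2.000e-03]
pred [ 0.13  0.36 -1.1   2.14  1.22  0.87 -0.26] margin 0.25 j3
```

Request:
{"name": "apply_moves", "arguments": {"increments": [{"grip": 255, "xyz": [2, -15, 20], "rotation": [0, 0.2, -0.2]}, {"grip": 255, "xyz": [4, -30, 40], "rotation": [0, 0.2, -0.2]}, {"grip": 255, "xyz": [4, -47, 60.6], "rotation": [0, 0.2, -0.2]}, {"grip": 255, "xyz": [4, -47, 60.6], "rotation": [0, 0.2, -0.2]}]}}

```text
time: 27.62
ee_pos: [0.5001, 0.2757, 0.0747]
eef_rot: [0.705, 0.643, 0.201, 0.222]
ft_force: [-0.1, 0.0, -3.6]
width: 0.0592
```

Run:
```python
from t4 import *
V=Rt(-5.2,35,'y'); go([494,278,85],V)
for k in('wrist','side','top'):
    c=cam(k,k+'22.png');np.savez(k+'22.npz',**c)
    if k=='side': cv2.imwrite('pics/side22z.png',cv2.resize(c['img'][80:210,120:280],None,fx=4,fy=4))
```

```text
xyz [ 1.8  0.8 -1.1] rot [-0.19  0.19 -0.07] | t 27.62 tcp [500.1 275.7  74.7] F [-0.1  0.  -3.6] w 59.2 j [ 0.137  0.357 -1.093  2.142  1.218  0.872 -0.259]
pred [ 0.13  0.36 -1.1   2.14  1.22  0.87 -0.26] margin 0.28 j4
```

View pics/wrist22.png

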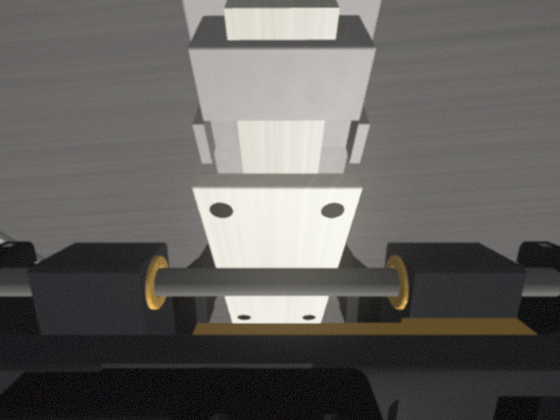

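View pics/side22z.png

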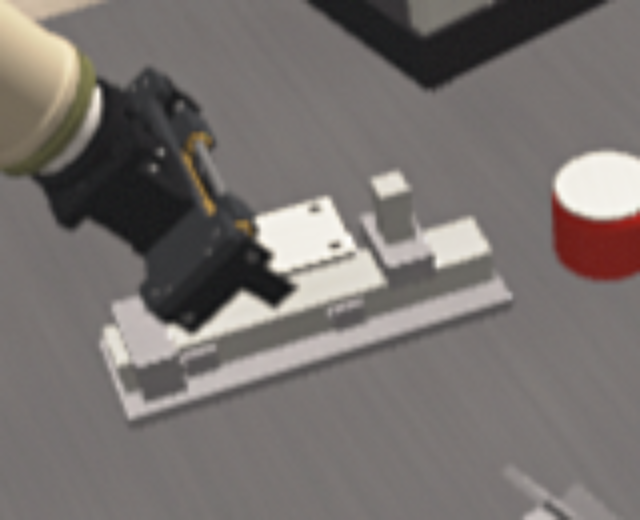

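```bash
cat > m.py <<'E'
from h import *
import sys
def meas(fn):
    c={k:v for k,v in np.load(fn).items()}
    P=(cloud(c)*1000).reshape(-1,3); v,u=np.mgrid[:420,:560]; u=u.ravel(); v=v.ravel()
    a=np.radians(-5.2); ux=np.array([np.cos(a),np.sin(a)]); uy=np.array([-ux[1],ux[0]])
    d=P[:,:2]-np.array([494,278]); X,Y,Z=d@ux,d@uy,P[:,2]
    return u,v,X,Y,Z
if __name__=='__main__':
    u,v,X,Y,Z=meas('wrist22.npz'); q=np.percentile
    k=(u>185)&(u<380)&(v<175)
    for nm,m in dict(fix=k&(Z>44.5)&(Z<50)&(X<-64)&(X>-110),bed=k&(Z>37)&(Z<43)&(X>-66)&(X<0),gd=k&(Z>44)&(Z<49)&(X>-64)&(X<-35)).items():
        print(nm,m.sum(),'X',q(X[m],[1,99]).round(1),'Y',q(Y[m],[1,99]).round(1),'z',np.median(Z[m]).round(1),'slope',np.polyfit(X[m],Y[m],1)[0].round(3))
    g=k&(Z>44)&(Z<49)&(X>-64)&(X<-35)
    for s in(-1,1):
        m=g&(s*Y>20); print('g',s,m.sum(),q(X[m],[2,98]).round(1),q(Y[m],[2,98]).round(1))
    for v0,v1 in((189,195),(195,235)):
        m=(u>190)&(u<365)&(v>=v0)&(v<v1)&(Z>75)&(Z<110)&(abs(Y)<45); print('plate',m.sum(),'X',q(X[m],[1,50,99]).round(1),'Y',q(Y[m],[1,99]).round(1),'z',q(Z[m],[5,50,95]).round(1))
    m=(u>215)&(u<340)&(v>190)&(v<240)&(Z>75)&(Z<110)
    A=np.c_[X[m],Y[m],np.ones(m.sum())]; print('plane',np.linalg.lstsq(A,Z[m],rcond=None)[0].round(4))
E
python3 m.py
```

```text
fix 13318 X [-95.5 -65.9] Y [-33.3  32.8] z 47.5 slope -0.004
bed 4570 X [-63.3 -29.5] Y [-36.4  35.6] z 40.6 slope 0.017
gd 1029 X [-63.6 -41.6] Y [-39.1  38.7] z 46.4 slope 0.002
g -1 508 [-63.4 -41.9] [-39.1 -34. ]
g 1 521 [-63.5 -42. ] [33.6 38.7]
plate 1005 X [-64.7 -62.7 -60.8] Y [-30.9  27.1] z [86.7 87.5 88.2]
plate 6132 X [-61.1 -50.6 -37.3] Y [-30.9  27.1] z [86.8 87.5 88.1]
plane [-7.00000e-03 -2.90000e-03  8.71188e+01]
```

Run:
```python
from t4 import *
V=Rt(-5.2,35,'y'); ux=np.array([np.cos(np.radians(-5.2)),np.sin(np.radians(-5.2)),0])
go(np.array([494,278,54])+4*ux,V)
```

```text
xyz [  0.  -16.3  28.3] rot [ 0.07  0.05 -0.14] | t 27.77 tcp [501.3 277.3  77.6] F [ 0.8  0.8 -3.2] w 59.5 j [ 0.138  0.353 -1.096  2.14   1.218  0.872 -0.259]
pred [ 0.08  0.43 -1.04  2.15  1.33  0.88 -0.35] margin 0.27 j4
```

Request:
{"name": "apply_moves", "arguments": {"increments": [{"grip": 255, "xyz": [0, -8, 14], "rotation": [0, 0, -0.1]}, {"grip": 255, "xyz": [0, -15, 26], "rotation": [0, 0, -0.1]}, {"grip": 255, "xyz": [0, -16.3, 28.3], "rotation": [0, 0, -0.1]}, {"grip": 255, "xyz": [0, -16.3, 28.3], "rotation": [0, 0, -0.1]}]}}

```text
time: 28.28
ee_pos: [0.5047, 0.2772, 0.046]
eef_rot: [0.704, 0.642, 0.203, 0.223]
ft_force: [-0.5, -0.2, -2.5]
width: 0.0596
```

```bash
cat > g.py <<'E'
from t4 import *
V=Rt(-5.2,35,'y'); ux=np.array([np.cos(np.radians(-5.2)),np.sin(np.radians(-5.2)),0])
import sys
z=float(sys.argv[1]); go(np.array([494,278,z])+4*ux,V)
if len(sys.argv)>2:
    import m
    k='wrist'; c=cam(k,k+sys.argv[2]+'.png');np.savez(k+sys.argv[2]+'.npz',**c)
    u,v,X,Y,Z=m.meas(k+sys.argv[2]+'.npz'); q=np.percentile
    kk=(u>190)&(u<365)&(v>=186)&(v<240)&(Z>44)&(Z<110)&(abs(Y)<45)
    w=kk&(v>200)&(v<230); z0=np.median(Z[w]); w=kk&(abs(Z-z0)<3)
    print('plate',w.sum(),'X',q(X[w],[1]).round(1),'Y',q(Y[w],[1,99]).round(1),'ztop',z0.round(1))
    f=(u>185)&(u<380)&(v<185)&(Z>44.5)&(Z<50)&(X<-64)&(X>-110); print('fix X',q(X[f],[1,99]).round(1),'Y',q(Y[f],[1,99]).round(1),'z',np.median(Z[f]).round(1))
    A=np.c_[X[w],Y[w],np.ones(w.sum())]; print('plane',np.linalg.lstsq(A,Z[w],rcond=None)[0].round(4))
    w=w&(v>192)&(abs(Y)<35);
E
python3 g.py 54 23
```

```text
xyz [-0.2 -1.   0.6] rot [ 0.11  0.03 -0.07] | t 28.27 tcp [504.7 277.2  46. ] F [-0.5 -0.2 -2.5] w 59.6 j [ 0.081  0.428 -1.037  2.151  1.327  0.877 -0.351]
pred [ 0.08  0.43 -1.04  2.15  1.33  0.88 -0.35] margin 0.27 j4
plate 8348 X [-60.6] Y [-29.1  28.9] ztop 58.5
fix X [-95.5 -66.3] Y [-29.2  31.9] z 47.5
plane [ 4.10000e-03 -1.20000e-03  5.86518e+01]
```

View pics/wrist23.png

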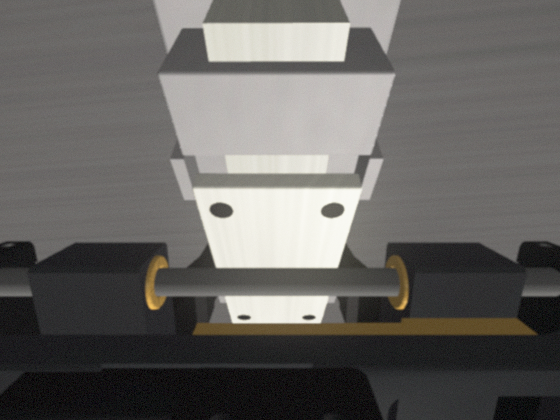

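Request:
{"name": "apply_moves", "arguments": {"increments": [{"grip": 255, "xyz": [0, -2, 3], "rotation": [0.1, 0, 0]}, {"grip": 255, "xyz": [0, -3.5, 5], "rotation": [0.1, 0, 0]}, {"grip": 255, "xyz": [0, -5, 7], "rotation": [0.1, 0, 0]}, {"grip": 255, "xyz": [0, -5, 7], "rotation": [0.1, 0, 0]}]}}

```text
time: 28.82
ee_pos: [0.5045, 0.2773, 0.0372]
eef_rot: [0.705, 0.643, 0.203, 0.222]
ft_force: [0.1, -0.2, -2.5]
width: 0.059
```

```bash
python3 g.py 44.5 24
```

```text
xyz [-0.2 -1.1  1.3] rot [ 0.    0.03 -0.05] | t 28.82 tcp [504.5 277.3  37.2] F [ 0.1 -0.2 -2.5] w 59.0 j [ 0.067  0.447 -1.023  2.154  1.353  0.878 -0.374]
pred [ 0.06  0.45 -1.02  2.15  1.36  0.88 -0.38] margin 0.27 j4
plate 8339 X [-60.8] Y [-29.1  29. ] ztop 49.8
fix X [-95.6 -66.3] Y [-27.6  31. ] z 47.5
plane [ 2.80000e-03 -1.30000e-03  4.98592e+01]
```

1.8 mm above the bed. Slow the last bit.

Request:
{"name": "apply_moves", "arguments": {"increments": [{"grip": 255, "xyz": [0, -0.5, 0.7], "rotation": [0, 0, 0]}, {"grip": 255, "xyz": [0, -0.9, 1.2], "rotation": [0, 0, 0]}, {"grip": 255, "xyz": [0, -1.1, 1.6], "rotation": [0, 0, 0]}, {"grip": 255, "xyz": [0, -1.1, 1.6], "rotation": [0, 0, 0]}]}}

```text
time: 29.38
ee_pos: [0.5046, 0.2774, 0.0359]
eef_rot: [0.704, 0.643, 0.203, 0.223]
ft_force: [-5.5, -3.7, 5.7]
width: 0.0594
```

```bash
python3 g.py 44.5 25
```

```text
xyz [-0.3 -0.5  0.1] rot [ 0.07  0.05 -0.04] | t 29.38 tcp [504.6 277.4  35.9] F [-5.5 -3.7  5.7] w 59.4 j [ 0.064  0.45  -1.021  2.155  1.359  0.879 -0.38 ]
pred [ 0.06  0.45 -1.02  2.15  1.36  0.88 -0.38] margin 0.27 j4
plate 8394 X [-60.8] Y [-29.   29.3] ztop 48.6
fix X [-95.6 -66. ] Y [-27.2  30.9] z 47.5
plane [ 2.20000e-03 -1.70000e-03  4.86422e+01]
```

Request:
{"name": "apply_moves", "arguments": {"increments": [{"grip": 76, "xyz": [0, 0.2, -0.2], "rotation": [0, 0, 0]}, {"grip": 72, "xyz": [0, 0.2, -0.2], "rotation": [0, 0, 0]}, {"grip": 55, "xyz": [0, 0.2, -0.2], "rotation": [0, 0, 0]}, {"grip": 30, "xyz": [0, 0.2, -0.2], "rotation": [0, 0, 0]}, {"grip": 10, "xyz": [0, 0.2, -0.2], "rotation": [0, 0, 0]}]}}

```text
time: 30.05
ee_pos: [0.5047, 0.2773, 0.0362]
eef_rot: [0.704, 0.643, 0.203, 0.223]
ft_force: [0.2, -0.3, 0.4]
width: 0.079
```

```bash
python3 g.py 44.5 26
python3 - <<'E'
from t4 import *
from fast import run
q=np.array(r.read_state()['joint_positions'])
V=Rt(-5.2,35,'y'); p=np.array(r.read_state()['ee_pos'])*1000
ux=np.array([np.cos(np.radians(-5.2)),np.sin(np.radians(-5.2)),0])
b=p-130*V[:,2]
# push pose: tool down over/behind post
for jw,yaw in(('y',0),('x',0)):
  for out in(0,20,35):
    Mp=Rt(-5.2,out,jw); post=np.array([597,268.5,0])
    print(jw,out); run(q,[('back',b,V),('abv',post+[0,0,220]+20*ux,Mp),('dn',post+[0,0,85]+0*ux,Mp),('pushed',post+[0,0,85]-20*ux,Mp)],True)
E
```

```text
xyz [-0.3 -0.7  0.3] rot [ 0.07  0.04 -0.04] | t 30.05 tcp [504.7 277.3  36.2] F [ 0.2 -0.3  0.4] w 79.0 j [ 0.064  0.45  -1.021  2.154  1.358  0.879 -0.379]
pred [ 0.06  0.45 -1.02  2.15  1.36  0.88 -0.38] margin 0.27 j4
plate 8376 X [-60.5] Y [-29.   29.4] ztop 48.6
fix X [-95.6 -66.1] Y [-27.2  30.9] z 47.5
plane [ 1.70000e-03 -1.80000e-03  4.86195e+01]
y 0
back [ 0.31  0.01 -1.31  2.18  0.79  0.81 -0.03] margin 0.16 j3
abv [ 0.2   0.67 -1.09  1.29  0.59  1.51  0.66] margin 0.16 j3
dn [ 0.21  0.75 -1.04  1.5   0.66  1.28  0.57] margin 0.38 j3
pushed [ 0.22  0.72 -1.05  1.55  0.65  1.26  0.55] margin 0.42 j3
y 20
back [ 0.31  0.01 -1.31  2.18  0.79  0.81 -0.03] margin 0.16 j3
abv [ 0.31  0.47 -1.15  1.61  0.75  1.17  0.49] margin 0.16 j3
dn [ 0.22  0.56 -1.04  1.79  0.91  0.98  0.29] margin 0.32 j3
pushed [ 0.23  0.53 -1.05  1.83  0.9   0.97  0.26] margin 0.42 j3
y 35
back [ 0.31  0.01 -1.31  2.18  0.79  0.81 -0.03] margin 0.16 j3
abv [ 0.32  0.33 -1.15  1.82  0.96  0.96  0.24] margin 0.16 j3
dn [ 0.15  0.47 -1.    1.97  1.26  0.86 -0.1 ] margin 0.32 j3
pushed [ 0.15  0.44 -1.02  2.01  1.25  0.86 -0.13] margin 0.41 j4
x 0
back [ 0.31  0.01 -1.31  2.18  0.79  0.81 -0.03] margin 0.16 j3
abv [ 0.14  0.62 -0.96  1.3   0.5   1.47 -0.86] margin 0.16 j3
dn [ 0.14  0.69 -0.92  1.5   0.57  1.23 -0.94] margin 0.51 j3
pushed [ 0.16  0.66 -0.93  1.55  0.55  1.21 -0.96] margin 0.54 j3
x 20
back [ 0.31  0.01 -1.31  2.18  0.79  0.81 -0.03] margin 0.16 j3
abv [ 0.22  0.4  -1.01  1.61  0.66  1.13 -1.04] margin 0.16 j3
dn [ 0.14  0.5  -0.91  1.79  0.83  0.92 -1.24] margin 0.46 j3
pushed [ 0.14  0.47 -0.93  1.83  0.81  0.91 -1.26] margin 0.54 j3
x 35
back [ 0.31  0.01 -1.31  2.18  0.79  0.81 -0.03] margin 0.16 j3
abv [ 0.23  0.28 -1.03  1.82  0.89  0.92 -1.3 ] margin 0.16 j3
dn [ 0.07  0.43 -0.9   1.98  1.21  0.82 -1.65] margin 0.44 j3
pushed [ 0.07  0.4  -0.92  2.01  1.2   0.82 -1.68] margin 0.41 j4
```

View pics/wrist26.png

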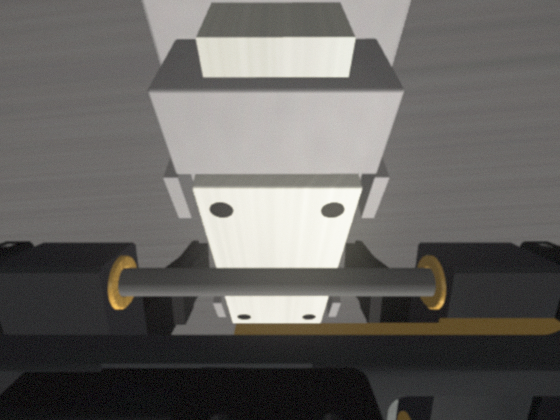

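Run:
```python
from t4 import *
p=np.array(r.read_state()['ee_pos'])*1000; M0=R.from_quat(r.read_state()['eef_rot']).as_matrix()
go(p+[0,0,110],M0,False)
from fast import run
q=np.array(r.read_state()['joint_positions']); ux=np.array([np.cos(np.radians(-5.2)),np.sin(np.radians(-5.2)),0])
Mp=Rt(-5.2,20,'y'); post=np.array([597,268.5,0])
run(q,[('up',p+[0,0,110],M0),('abv',post+[0,0,175]+11*Mp[:,2],Mp),('dn',post+[0,0,90]+11*Mp[:,2],Mp),('pu',post+[0,0,90]+11*Mp[:,2]-20*ux,Mp)],True)
```

```text
xyz [ -0.   63.2 -90. ] rot [0. 0. 0.] | t 30.1 tcp [504.7 277.4  36.2] F [ 0.1  0.2 -0.1] w 80.6 j [ 0.064  0.45  -1.021  2.154  1.358  0.879 -0.379]
pred [ 0.28  0.21 -1.2   2.08  0.98  0.87 -0.03] margin 0.27 j3
up [ 0.28  0.21 -1.2   2.08  0.98  0.87 -0.03] margin 0.27 j3
abv [ 0.31  0.5  -1.15  1.71  0.82  1.1   0.39] margin 0.27 j3
dn [ 0.23  0.59 -1.05  1.78  0.94  0.99  0.28] margin 0.32 j3
pu [ 0.24  0.56 -1.07  1.82  0.93  0.97  0.25] margin 0.40 j3
```

Request:
{"name": "apply_moves", "arguments": {"increments": [{"grip": 0, "xyz": [0, 3, -4], "rotation": [0, 0, 0]}, {"grip": 0, "xyz": [0, 11, -16], "rotation": [0, 0, 0]}, {"grip": 0, "xyz": [0, 25, -36], "rotation": [0, 0, 0]}, {"grip": 0, "xyz": [0, 44, -62], "rotation": [0, 0, 0]}, {"grip": 0, "xyz": [0, 63, -90], "rotation": [0, 0, 0]}]}}

```text
time: 30.72
ee_pos: [0.5044, 0.2776, 0.1471]
eef_rot: [0.704, 0.643, 0.203, 0.223]
ft_force: [0.1, 0.1, -0.5]
width: 0.087
```

Run:
```python
from t4 import *
Mp=Rt(-5.2,20,'y'); post=np.array([597,268.5,0])
go(post+[0,0,175],Mp)
for k in('side','wrist'):
    c=cam(k,k+'27.png')
    if k=='side': cv2.imwrite('pics/side27z.png',cv2.resize(c['img'][80:210,120:280],None,fx=4,fy=4))
```

```text
xyz [-0.6 89.4 41.2] rot [ 1.506e+01  3.000e-02 -1.000e-02] | t 30.73 tcp [504.4 277.6 147.1] F [ 0.1  0.1 -0.5] w 87.0 j [ 0.282  0.203 -1.207  2.08   0.977  0.867 -0.023]
pred [ 0.31  0.5  -1.15  1.71  0.82  1.1   0.39] margin 0.26 j3
```

View pics/side27z.png

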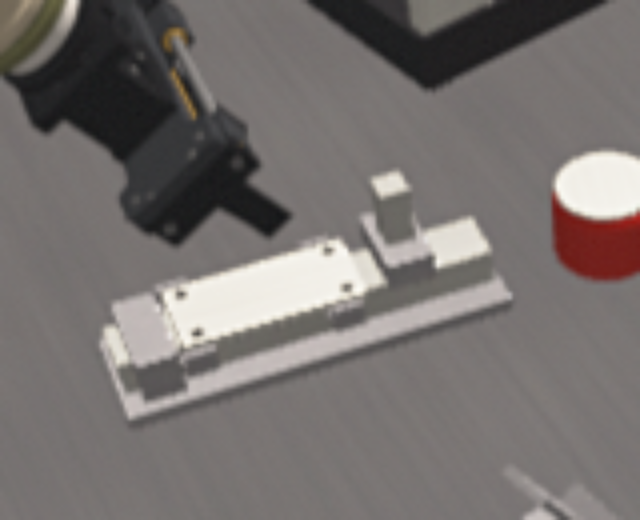

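The plate lies flat between the guides with small gaps at both jaws. Next, the post.

Request:
{"name": "apply_moves", "arguments": {"increments": [{"grip": 60, "xyz": [0, 30, 10], "rotation": [5, 0, 0]}, {"grip": 90, "xyz": [0, 60, 26], "rotation": [10, 0, 0]}, {"grip": 90, "xyz": [-0.6, 89.4, 41], "rotation": [15, 0, 0]}, {"grip": 90, "xyz": [-0.6, 89.4, 41], "rotation": [15, 0, 0]}]}}

```text
time: 31.32
ee_pos: [0.6052, 0.2671, 0.1671]
eef_rot: [0.729, 0.661, 0.119, 0.129]
ft_force: [0.3, -0.3, -0.2]
width: 0.0589
```

Run:
```python
from t4 import *
Mp=Rt(-5.2,20,'y'); post=np.array([597,268.5,0])
go(post+[0,0,90],Mp)
for k in('wrist',):
    c=cam(k,k+'28.png');np.savez(k+'28.npz',**c)
P=(cloud(c)*1000).reshape(-1,3)
m=(P[:,2]>100)&(P[:,2]<112)&(abs(P[:,0]-597)<40)&(abs(P[:,1]-268)<40); print(m.sum(),np.percentile(P[m],[2,50,98],axis=0).round(1))
```

```text
xyz [  0.3 -34.4  80.6] rot [ 0.18 -0.07 -0.42] | t 31.32 tcp [605.2 267.1 167.1] F [ 0.3 -0.3 -0.2] w 58.9 j [ 0.305  0.502 -1.144  1.698  0.819  1.095  0.394]
pred [ 0.23  0.59 -1.05  1.78  0.94  0.98  0.28] margin 0.33 j3
972 [[584.8 258.4 101.2]
 [593.6 268.8 107.8]
 [606.4 279.3 109.1]]
```

View pics/wrist28.png

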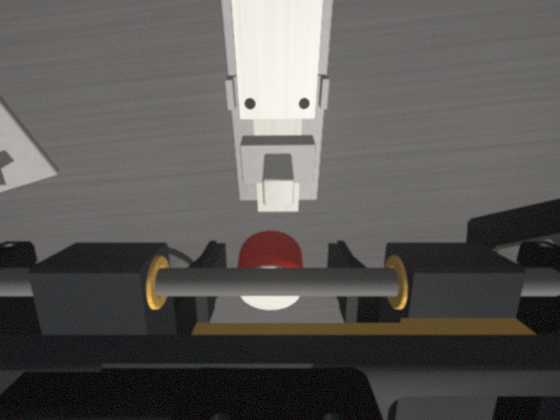

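Request:
{"name": "apply_moves", "arguments": {"increments": [{"grip": 90, "xyz": [0.3, -11, 25], "rotation": [0.2, 0, -0.4]}, {"grip": 90, "xyz": [0.3, -22, 52], "rotation": [0.2, 0, -0.4]}, {"grip": 90, "xyz": [0.3, -32, 75], "rotation": [0.2, 0, -0.4]}, {"grip": 90, "xyz": [0.3, -34, 79], "rotation": [0.2, 0, -0.4]}]}}

```text
time: 31.88
ee_pos: [0.596, 0.2694, 0.0786]
eef_rot: [0.725, 0.666, 0.116, 0.128]
ft_force: [0.0, 0.2, 0.1]
width: 0.0563
```

Run:
```python
from t4 import *
Mp=Rt(-5.2,20,'y'); post=np.array([597,268.5,0])
go(post+[0,0,90],Mp)
```

```text
xyz [-0.8  4.9  0.6] rot [-0.12 -0.    0.35] | t 31.88 tcp [596.  269.4  78.6] F [0.  0.2 0.1] w 56.3 j [ 0.232  0.584 -1.055  1.791  0.941  0.981  0.276]
pred [ 0.23  0.59 -1.05  1.78  0.94  0.98  0.28] margin 0.41 j3
```

Request:
{"name": "apply_moves", "arguments": {"increments": [{"grip": 110, "xyz": [-0.8, 4.9, 0.6], "rotation": [0, 0, 0.3]}, {"grip": 150, "xyz": [-0.8, 4.9, 0.6], "rotation": [0, 0, 0.3]}, {"grip": 255, "xyz": [-0.8, 4.9, 0.6], "rotation": [0, 0, 0.3]}, {"grip": 255, "xyz": [-0.8, 4.9, 0.6], "rotation": [0, 0, 0.3]}, {"grip": 255, "xyz": [-0.8, 4.9, 0.6], "rotation": [0, 0, 0.3]}], "squeeze": 35}}

```text
time: 32.5
ee_pos: [0.6008, 0.2688, 0.08]
eef_rot: [0.727, 0.665, 0.117, 0.127]
ft_force: [0.3, 2.3, -0.3]
width: 0.0217
```

Run:
```python
from t4 import *
Mp=Rt(-5.2,20,'y'); post=np.array([597,268.5,0]); ux=np.array([np.cos(np.radians(-5.2)),np.sin(np.radians(-5.2)),0])
go(post+[0,0,90],Mp); M0=R.from_quat(r.read_state()['eef_rot']).as_matrix(); print(M0.T@(-20*ux))
```

```text
xyz [-0.6 -0.2  0.3] rot [-0.1  -0.07  0.05] | t 32.5 tcp [600.8 268.8  80. ] F [ 0.3  2.3 -0.3] w 21.7 j [ 0.232  0.589 -1.053  1.781  0.941  0.983  0.28 ]
pred [ 0.23  0.59 -1.05  1.78  0.94  0.98  0.28] margin 0.42 j3
[  0.02558612 -18.80520936  -6.80907087]
```

Gripping the post. Sliding it toward the fixed jaw, 14 mm first and watching the force.

Request:
{"name": "apply_moves", "arguments": {"increments": [{"grip": 255, "xyz": [0, -3.3, -1.2], "rotation": [0, 0, 0]}, {"grip": 255, "xyz": [0, -6.6, -2.4], "rotation": [0, 0, 0]}, {"grip": 255, "xyz": [0, -9.9, -3.6], "rotation": [0, 0, 0]}, {"grip": 255, "xyz": [0, -13.2, -4.8], "rotation": [0, 0, 0]}]}}

```text
time: 33.0
ee_pos: [0.5867, 0.27, 0.08]
eef_rot: [0.727, 0.665, 0.117, 0.127]
ft_force: [5.1, 1.7, -3.9]
width: 0.0221
```

Run:
```python
from t4 import *
Mp=Rt(-5.2,20,'y'); post=np.array([597,268.5,0]); ux=np.array([np.cos(np.radians(-5.2)),np.sin(np.radians(-5.2)),0])
go(post+[0,0,90]-20*ux,Mp); print('Fx',ux@r.read_state()['ft_force'])
```

```text
xyz [-0.6 -5.6 -1.7] rot [-0.08 -0.08  0.06] | t 33.0 tcp [586.7 270.   80. ] F [ 5.1  1.7 -3.9] w 22.1 j [ 0.238  0.568 -1.065  1.811  0.934  0.976  0.261]
pred [ 0.24  0.56 -1.07  1.82  0.93  0.97  0.25] margin 0.40 j3
Fx 4.971151536591373
```

Request:
{"name": "apply_moves", "arguments": {"increments": [{"grip": 255, "xyz": [0, -1.9, -0.7], "rotation": [0, 0, 0]}, {"grip": 255, "xyz": [0, -3.8, -1.4], "rotation": [0, 0, 0]}]}}

```text
time: 33.25
ee_pos: [0.5828, 0.2704, 0.0801]
eef_rot: [0.727, 0.665, 0.117, 0.127]
ft_force: [5.9, 2.7, -5.6]
width: 0.0216
```

Request:
{"name": "apply_moves", "arguments": {"increments": [{"grip": 255, "xyz": [0, -1, -0.4], "rotation": [0, 0, 0]}, {"grip": 255, "xyz": [0, -1.9, -0.7], "rotation": [0, 0, 0]}]}}

```text
time: 33.5
ee_pos: [0.5809, 0.2706, 0.08]
eef_rot: [0.727, 0.665, 0.117, 0.127]
ft_force: [5.8, 3.9, -4.5]
width: 0.0217
```

Run:
```python
from t4 import *
Mp=Rt(-5.2,20,'y'); post=np.array([597,268.5,0]); ux=np.array([np.cos(np.radians(-5.2)),np.sin(np.radians(-5.2)),0])
go(post+[0,0,90]-20*ux,Mp); print('Fx',ux@r.read_state()['ft_force'])
```

```text
xyz [-0.6 -0.1  0.3] rot [-0.05 -0.11  0.05] | t 33.5 tcp [580.9 270.6  80. ] F [ 5.8  3.9 -4.5] w 21.7 j [ 0.241  0.558 -1.07   1.824  0.931  0.972  0.253]
pred [ 0.24  0.56 -1.07  1.82  0.93  0.97  0.25] margin 0.40 j3
Fx 5.428916028386766
```

Still only sliding friction; continue in 1 mm steps.

Request:
{"name": "apply_moves", "arguments": {"increments": [{"grip": 255, "xyz": [0, -1, -0.35], "rotation": [0, 0, 0]}, {"grip": 255, "xyz": [0, -1, -0.35], "rotation": [0, 0, 0]}]}}

```text
time: 33.75
ee_pos: [0.5804, 0.2706, 0.0801]
eef_rot: [0.727, 0.664, 0.118, 0.127]
ft_force: [8.3, 4.4, -7.1]
width: 0.0217
```

Request:
{"name": "apply_moves", "arguments": {"increments": [{"grip": 255, "xyz": [0, -1, -0.35], "rotation": [0, 0, 0]}, {"grip": 255, "xyz": [0, -1, -0.35], "rotation": [0, 0, 0]}]}}

```text
time: 34.0
ee_pos: [0.5803, 0.2706, 0.0801]
eef_rot: [0.727, 0.664, 0.119, 0.128]
ft_force: [13.4, 5.5, -10.6]
width: 0.022
```

Run:
```python
from t4 import *
c=cam('side','side29.png'); cv2.imwrite('pics/side29z.png',cv2.resize(c['img'][80:210,120:280],None,fx=5,fy=4))
c=cam('wrist','wrist29.png')
```

```text
(no output)
```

View pics/wrist29.png

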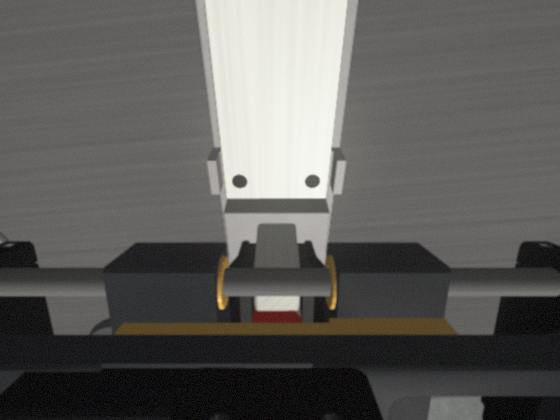

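Request:
{"name": "apply_moves", "arguments": {"increments": [{"grip": 255, "xyz": [0, -1, -0.35], "rotation": [0, 0, 0]}, {"grip": 255, "xyz": [0, -1.2, -0.4], "rotation": [0, 0, 0]}]}}

```text
time: 34.35
ee_pos: [0.5803, 0.2706, 0.0801]
eef_rot: [0.727, 0.664, 0.12, 0.128]
ft_force: [15.8, 5.6, -12.2]
width: 0.0215
```

Request:
{"name": "apply_moves", "arguments": {"increments": [{"grip": 200, "xyz": [0, 0, 0], "rotation": [0, 0, 0]}, {"grip": 170, "xyz": [0, 0, 0], "rotation": [0, 0, 0]}, {"grip": 120, "xyz": [0, 0, 0], "rotation": [0, 0, 0]}, {"grip": 90, "xyz": [0, 0, 0], "rotation": [0, 0, 0]}]}}

```text
time: 34.85
ee_pos: [0.5801, 0.2705, 0.0801]
eef_rot: [0.727, 0.664, 0.12, 0.128]
ft_force: [-0.3, -0.0, -0.1]
width: 0.0415
```

Run:
```python
from t4 import *
s=r.read_state(); M0=R.from_quat(s['eef_rot']).as_matrix(); p=np.array(s['ee_pos'])*1000
go(p+[-0,0,150],M0,False); go(p-150*M0[:,2],M0,False)
```

```text
xyz [   0.6   51.7 -140.8] rot [0. 0. 0.] | t 34.85 tcp [580.1 270.5  80.1] F [-0.3 -0.  -0.1] w 41.5 j [ 0.243  0.555 -1.071  1.829  0.933  0.966  0.248]
pred [ 0.38  0.4  -1.23  1.67  0.71  1.17  0.46] margin 0.24 j3
xyz [  -0.    0. -150.] rot [0. 0. 0.] | t 34.85 tcp [580.1 270.5  80.1] F [-0.3 -0.  -0.1] w 41.5 j [ 0.243  0.555 -1.071  1.829  0.933  0.966  0.248]
pred [ 0.45  0.31 -1.31  1.78  0.64  1.12  0.43] margin 0.16 j3
```

Request:
{"name": "apply_moves", "arguments": {"increments": [{"grip": 80, "xyz": [0, 5, -14], "rotation": [0, 0, 0]}, {"grip": 80, "xyz": [0, 15, -42], "rotation": [0, 0, 0]}, {"grip": 80, "xyz": [0, 30, -82], "rotation": [0, 0, 0]}, {"grip": 80, "xyz": [0.6, 52, -141], "rotation": [0, 0, 0]}, {"grip": 80, "xyz": [0.6, 52, -141], "rotation": [0, 0, 0]}]}}

```text
time: 35.48
ee_pos: [0.5817, 0.2725, 0.2364]
eef_rot: [0.727, 0.663, 0.123, 0.129]
ft_force: [0.7, -0.1, -0.1]
width: 0.0596
```

```bash
cat > fin.py <<'E'
from t4 import *
import m
inc([0,0,0],np.eye(3))
for k in('wrist','side','top'):
    c=cam(k,k+'30.png');np.savez(k+'30.npz',**c)
    if k=='side': cv2.imwrite('pics/side30z.png',cv2.resize(c['img'][80:210,120:280],None,fx=4,fy=4))
q=np.percentile
u,v,X,Y,Z=m.meas('wrist30.npz')
print('plate',[ (q(X[k],[1,99]).round(1),q(Y[k],[1,99]).round(1)) for k in [(Z>47.6)&(Z<50.5)&(abs(X)<80)&(abs(Y)<33)]])
k=(Z>60)&(Z<66)&(X>40)&(X<120); print('jaw X',q(X[k],[1,99]).round(1))
E
python3 fin.py
```

```text
xyz [-325.2 -601.8   24.2] rot [-121.05 -110.53  -20.54] | t 35.48 tcp [581.7 272.5 236.4] F [ 0.7 -0.1 -0.1] w 59.6 j [ 0.379  0.399 -1.236  1.665  0.708  1.171  0.463]
plate [(array([-30.2,  64. ]), array([-29.7,  28.6]))]
jaw X [ 64.6 108.6]
```

View pics/side30z.png

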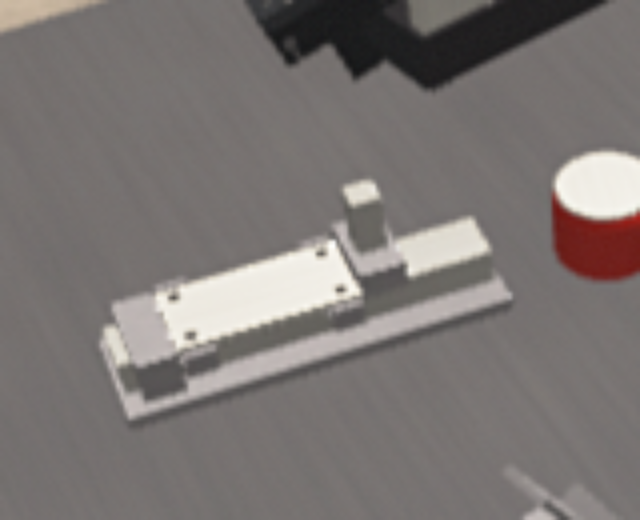

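View pics/wrist30.png

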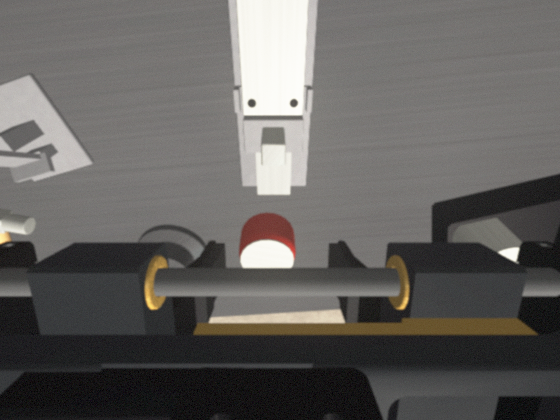

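View pics/top30.png

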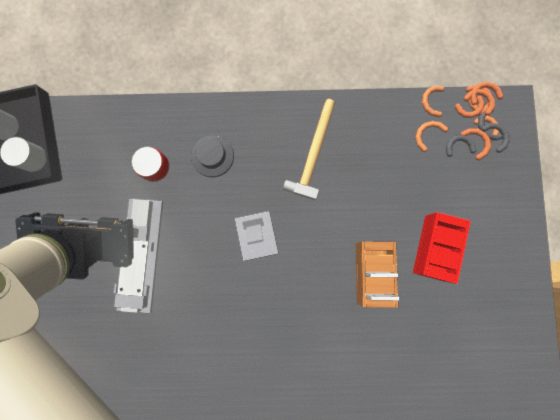

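```bash
python3 -c "
from h import *
print(r.close_job())"
```

```text
the job is handed in; nothing more can be done
None
```

The tall plate is clamped flat and lengthwise in the low vice, and the job is handed in at about 35.6 s with the gripper clear of everything.

- **What I did:** I drew the plate from the rack, leaned it on the rest and let go. I then took hold of it across its width, laid it between the guides and jaws, and drew the sliding jaw closed by gripping its post.
- **One deviation:** My first fresh grip could not reach the vice pose within the joint ranges. I set the plate back on the rest, let go, and took it again with the gripper turned half round. The plate did not slip, and both placings on the rest were gentle.
- **Vice checks:** The jaw stopped on the plate as the push force rose to about 16 N. Afterwards the jaw face measured 64.6 mm from the seat and the plate's end 64.0 mm, against the nominal 65 mm. In the last side picture the plate meets the fixed jaw; I did not measure that end again after clamping.
- **Other objects:** The last top picture shows the two short plates still in the rack, and the hub, hammer and can where they were. I compared these by eye only.
- **Forces:** The highest reading I saw was about 21 N in total at the wrist. That was while closing the jaw.
- **Camera disagreement:** The side camera put things about 2–4 mm off from the top and wrist cameras, so I used the latter two.

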